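# Uncover the battery charger and put the batteries on charge

### The arm

A 6-joint arm with a two-finger parallel gripper is mounted at the origin on the work surface. World frame = base frame: x ahead of the robot, y to its left, z up, the work surface at z = 0. Lengths are in m, angles in degrees, forces in N, time in s.
With the tool pointing down it reaches from about 0.3 to 0.75 m from the base axis. Payload 8.5 kg.
Tool frame: the origin (TCP) lies midway between the tips of the shut fingers; the grasp point (between the pads) lies 19 mm behind it (env.hold_point_z is the distance from the TCP to the grasp point, in m); z points along the fingers, y is the line along which they close (so a half turn about z gives the same grasp; the last joint's range is limited). The gripper opens to 85 mm and grips with 20 to 120 N. Pads are 22 mm wide; open, the fingers measure 114 mm over their backs; the gripper's body (76 mm by 85 mm) begins 54 mm behind the grasp point. The pads swing forward as they close: fully open they stand 13 mm farther back than shut.
Start: joints at [-12.336, 21.807, 74.336, -0, 83.858, -12.336], TCP at [0.55, 0, 0.231] pointing down, gripper open.
Joint ranges: [-178.18, 178.18], [-50.72, 133.34], [12.68, 142.11], [-81.47, 261.47], [9.98, 163.14], [-165.26, 165.26]. Speed limits (degrees/s): [136.94, 136.94, 180, 180, 180, 180].

### API

Orientations are given as a 3x3 rotation matrix whose columns are the frame's x, y, z axes.
In Python, from rig import observe, get_image, camera_info, env gives the robot as it stands.
- The arm moves only by the tool drive_tool, never from a script. Its arguments are lists of equal length, an entry for each row: "offset": the shift along the tool's x, y, z in units of 40 mm (1.0 is 40 mm), a list of three; "turn": the turn, a rotation vector about the tool's x, y, z in units of 6 degrees (1.0 is 6 degrees), a list of three; "hand": the opening, from 0 (shut) to 1 (fully open). A call has exactly 10 rows; each row shifts and turns the commanded pose from where the row before left it, along the tool's axes as they then stand; what a row does not reach is not made up. A row lasts 1/8 s, in which the tool goes at most 62.5 mm and 10.7 degrees, less where a joint would pass 70% of its speed; a pose out of reach is approached as far as the arm can. A call is refused whole if a number of a shift passes 1 or a number of a turn 1, either way. A call with a gripper value outside its range is refused whole. The fingers move at their own pace and stop on an object; "newtons" is the grip in N (left out, the last holds). Time passes only in rows, so rows that do not move let the fingers close, or fill a call up. It gives the time, the measured TCP pose, the force, the opening and the grip force at its end, in the units of the state.
- observe(): the state, without advancing time (a new reading comes with each control period).
- get_image(name): name is "scene" or "side" or "wrist"; returns the picture (384x512x3 uint8, blue, green, red); there is no depth.
- camera_info(name): a dict with "fx", "fy", "cx", "cy" (pixels), "world_to_cam" (4x4, takes a point from world to camera coordinates). Camera axes: x right, y down, z forward; pixel columns grow to the right and rows downward; lengths in m; the calibration is good to about 2 mm. A picture is of the moment at which its call begins: read the wrist's pose just before it. camera_info takes no time and is no camera call; for the wrist camera it gives the pose at the moment of the call.
- env.close_job(): hands the job in; it is judged then, once.
The state is a dict: "time_s": time; "q": joint angles; "qvel": joint speeds; "joint_efforts": joint torques, N m; "position": TCP position; "tool_rot": TCP orientation; "ft_force": force on the tool from outside, world axes, zero at the start; "wrist_torque": the same for the moment, N m; "grip_width": finger opening in m; "gripper_force": force on a finger pad.
Only numpy, scipy, OpenCV 4.12 (cv2) and the standard library are available. Lean on these libraries where they do the work, as an engineer would, in place of code of your own. Each camera call takes 0.05 s, during which the arm holds its last target. There are 200 camera calls.

### The job

Get the batteries on charge: with the puller, hook each snug dust cover that is still on the charger under its rail and pull it straight up off its bay (the gripper itself must not touch a cover that is still clipped on), and set the covers down right way up in the wide part of the tray. Lay every battery in a bay of its own, fully down in the pocket, and stand the puller back upright in its end compartment of the tray. Do not disturb the lens and the light panel.

Things in the scene. Friction and masses are not known exactly. Their poses are not given: they have to be found in the camera images.
- bay1 (a point): A charging bay: point on the charger's flat top face, 50 mm above the table, at the bay's centre. The bay is an oblong pocket 74 mm (x) by 42 mm (y), 18 mm deep, flat-floored. x runs along the bay, y along the row of three bays (80 mm apart, bay1 at the +y end), z up.
- bay2 (a point): Middle bay, like bay1. The charger is a fixed dark block with a grey top face, 144 mm (x) by 264 mm (y), 50 mm high, this point 6 mm to +x of its centre. Two small slots for the cover's legs lie 48 mm either side of each bay's centre along x.
- bay3 (a point): Third bay, like bay1.
- cover1: Snug dust cover, clipped on bay1; None: absent, bay open. Origin: centre of its plate's underside, on the charger's top face while clipped; x lengthwise, z up. Above the origin: plate 108 (x) x 50 (y) mm, 0 to 4 mm; stem 64 x 24 mm, 4 to 16 mm; T-shaped pull rail 76 x 48 mm, 16 to 21 mm, its long edges overhanging the stem by 12 mm. 60 g.
- cover2: Dust cover like cover1, clipped on bay2; may be None. Below each cover's plate two snap legs 13 mm long, one at each end (46 mm from the middle along x); set down on a flat floor it stands level on them, plate 13 mm up.
- cover3: Dust cover like cover1, clipped on bay3; may be None. Sprung catches hold each cover until it is pulled straight up with some 10 to 20 N; it lets go within 6 mm and its legs leave the slots after 13 mm.
- puller_grip (a point): Puller, a steel claw with an upright rubber grip, 220 g, 82 mm high, standing on its lips. Point: middle of the grip, 62 mm above the lips' underside. Grip 14 mm thick (y), 36 mm wide (x), from 30 mm above the underside up to its top.
- puller_claw (a point): Puller's claw: point midway between the lips at their underside. It is a channel 40 mm long, open at both ends along x: 66 mm wide outside, 56 mm inside (y); an inward lip 4 mm thick at the foot of each cheek, 34 mm gap between the lips, 20 mm clear height above them. Slid endways (along x) over a cover, the lips pass under its rail. Same either way round.
- tray_covers (a point): Floor of the wide part of the fixed aluminium tray, at its centre. Inside 142 mm (x) by 214 mm (y); floor 3 mm and walls 15 mm above the table. Three covers fit side by side, 66 mm apart, each along x.
- tray_slot (a point): Floor of the tray's end compartment, the puller's place, at its centre: inside 142 mm (x) by 86 mm (y), same floor and walls. It lies 154 mm to +y of the wide part's centre.
- battery1_mid (a point): Camera battery, dark oblong block 70 mm (x) x 38 mm (y) x 46 mm high, about 260 g; point: its centre, 23 mm above its underside. In a bay it lies along the bay's x, either way round, underside on the pocket's floor, 28 mm standing out. None: absent.
- battery2_mid (a point): A battery like battery1. May be None.
- battery3_mid (a point): A battery like battery1. May be None.
- lens: Bystander: a black zoom lens standing on end, 80 mm across and 120 mm high; origin under its centre.
- led_light: Bystander: an upright LED light panel 150 mm wide, 92 mm high; origin under its centre.
Not all that is in view belongs to the job. What is shaped like the part that bears battery3_mid but blue is not meant.

How it is judged:
By the outcome, as a careful person would: the job done as asked, in the order asked, and still so for the second after the job is handed in, with the robot touching nothing.
Of cover1, cover2, cover3 only 2 to 3 are there at a start; the rules pass over those that are not, and their reading is None.
Of battery1, battery2, battery3 only 2 to 3 are there at a start; the rules pass over those that are not, and their reading is None.
At some moment in a run one of battery1, battery2, battery3 may be knocked a few centimetres aside while the robot is not near it.
It also fails if it takes over 210 s, if anything falls off the work surface, if the arm or the gripper's body presses on something with over 40 N, if the wrist force passes 120 N, or if a joint passes its speed limit or range.

## Working session

There is one attempt and no reset: what is moved stays moved. The work goes in short steps, Python scripts to look and compute and a tool call to move; the robot and the scene stay as the last step left them, time stands still between calls to the robot, and variables do not carry over. Pictures are saved under pics/ and viewed, at most 14 in all, crops included, and the job is handed in when it is done.

Besides the shell and the picture viewer there is one more tool, called after "Request:" as name(argument=value, ...) on one line, values as JSON. drive_tool: Moves the arm, as the interface text tells. Its arguments: {"type":"object","properties":{"offset":{"type":"array"},"turn":{"type":"array"},"hand":{"type":"array"},"newtons":{"type":"number"}},"required":["offset","turn","hand"]}

```bash
ls; mkdir -p pics; python3 - <<'E'
from rig import observe,get_image,camera_info,env
import cv2,numpy as np
s=observe();print(s)
a=get_image("scene");b=get_image("side");w=get_image("wrist")
for n in("scene","side","wrist"):
    c=camera_info(n);print(n,c['fx'],c['fy'],c['cx'],c['cy'],np.round(c['world_to_cam'],4).tolist())
cv2.imwrite('pics/scene0.png',a);cv2.imwrite('pics/side0.png',b);cv2.imwrite('pics/wrist0.png',w)
E
```

```text
pics
{'time_s': 0.0, 'q': array([-1.23358818e+01,  2.18419738e+01,  7.43858871e+01, -2.30769751e-04,
        8.38574261e+01, -1.23360832e+01]), 'qvel': array([-0.02703484,  0.02666094, -0.01663756, -0.00037549,  0.01245493,
       -0.03211481]), 'joint_efforts': array([-1.00240642e-03, -4.48466885e+01, -2.31285810e+01, -2.87182611e-04,
        4.73836102e-03,  1.77242771e-05]), 'position': array([5.49704091e-01, 6.03577900e-05, 2.30695886e-01]), 'tool_rot': array([[-3.72121502e-06,  9.99998941e-01, -1.45502720e-03],
       [ 9.99999951e-01,  4.17824722e-06,  3.14102690e-04],
       [ 3.14108437e-04, -1.45502595e-03, -9.99998892e-01]]), 'ft_force': array([-0.28554485, -1.30650342,  0.31206701]), 'wrist_torque': array([-0.01105578,  0.00216881, -0.00185527]), 'gripper_force': 0.0, 'grip_width': 0.08522836458222767}
scene 381.08565360211907 381.08565360211907 251.8354899894196 194.1564415549661 [[0.7783, 0.6279, -0.0015, -0.4716], [0.4269, -0.531, -0.732, -0.2145], [-0.4604, 0.569, -0.6813, 1.4139], [0.0, 0.0, 0.0, 1.0]]
side 426.18888238384585 426.18888238384585 257.8948596061129 191.75599756473056 [[0.7563, -0.654, 0.0157, -0.4353], [-0.4637, -0.5529, -0.6923, 0.3501], [0.4615, 0.5164, -0.7214, 0.9294], [0.0, 0.0, 0.0, 1.0]]
wrist 302.148368166485 302.148368166485 255.40928210547688 189.24273181681076 [[1.0, 0.0001, -0.0, -0.5502], [0.0001, -0.9532, 0.3022, -0.04], [-0.0, -0.3022, -0.9532, 0.3797], [0.0, 0.0, 0.0, 1.0]]
```

View images.

```bash
python3 - <<'E'
import cv2,numpy as np
a=[cv2.imread(f'pics/{n}0.png') for n in('scene','side')]
for n,i in zip(('scene','side'),a): cv2.imwrite(f'pics/{n}0b.png',cv2.resize(i,(800,600),interpolation=cv2.INTER_CUBIC))
E
```

```text
(no output)
```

View pics/scene0b.png

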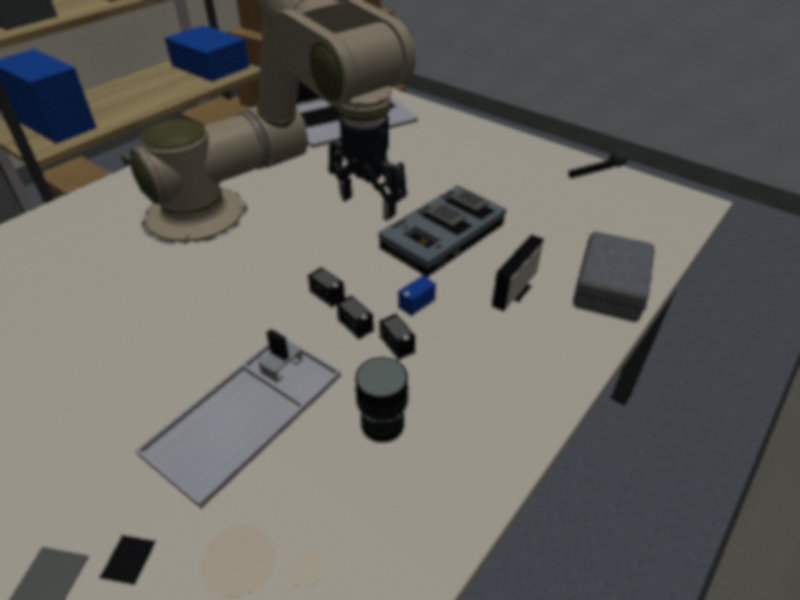

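View pics/side0b.png

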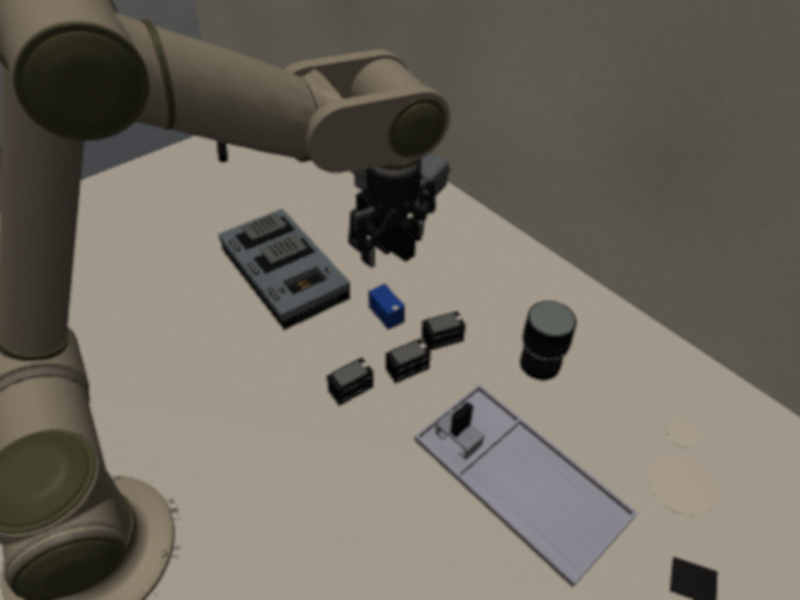

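```bash
cat > h.py <<'E'
import numpy as np,cv2
from rig import observe,get_image,camera_info,env
def cast(n,uv,z,c=None):
    c=c or camera_info(n);T=np.array(c['world_to_cam']);R=T[:3,:3];o=-R.T@T[:3,3]
    uv=np.atleast_2d(np.array(uv,float))
    d=np.c_[(uv[:,0]-c['cx'])/c['fx'],(uv[:,1]-c['cy'])/c['fy'],np.ones(len(uv))]@R
    return o+d*((z-o[2])/d[:,2])[:,None]
def proj(c,p):
    T=np.array(c['world_to_cam']);q=np.atleast_2d(p)@T[:3,:3].T+T[:3,3]
    return np.c_[q[:,0]/q[:,2]*c['fx']+c['cx'],q[:,1]/q[:,2]*c['fy']+c['cy']]
E
python3 - <<'E'
from h import *
np.set_printoptions(precision=3,suppress=True)
k=512/800
def show(n,name,p,z):
    print(n,name,cast(n,np.array(p)*k,z)[:,:2].tolist() if 0 else cast(n,np.array(p)*k,z)[:,:2].round(3).tolist())
show('side','charger',[(220,238),(282,211),(349,288),(285,322)],.05)
show('scene','charger',[(381,237),(459,187),(505,215),(428,267)],.05)
show('side','tray',[(478,388),(635,515),(574,583),(416,437)],.015)
show('scene','tray',[(139,452),(275,340),(340,375),(201,505)],.015)
show('side','bat tops',[(349,374),(407,354),(443,325)],.046)
show('scene','bat tops',[(327,281),(356,311),(398,332)],.046)
show('side','puller top',[(462,408)],.08); show('scene','puller top',[(278,340)],.08)
show('side','lens top',[(551,320)],.12); show('scene','lens top',[(382,377)],.12)
show('scene','led top',[(508,283),(542,238)],.092)
E
```

```text
side charger [[0.452, 0.411], [0.593, 0.404], [0.562, 0.138], [0.426, 0.143]]
scene charger [[0.449, 0.152], [0.467, 0.419], [0.611, 0.387], [0.586, 0.135]]
side tray [[0.604, -0.159], [0.616, -0.466], [0.472, -0.47], [0.461, -0.163]]
scene tray [[0.481, -0.468], [0.468, -0.174], [0.617, -0.161], [0.627, -0.464]]
side bat tops [[0.443, -0.017], [0.544, -0.046], [0.635, -0.038]]
scene bat tops [[0.455, -0.019], [0.555, -0.048], [0.65, -0.041]]
side puller top [[0.52, -0.2]]
scene puller top [[0.525, -0.208]]
side lens top [[0.729, -0.188]]
scene lens top [[0.734, -0.186]]
scene led top [[0.756, 0.147], [0.738, 0.308]]
```

View pics/wrist0.png

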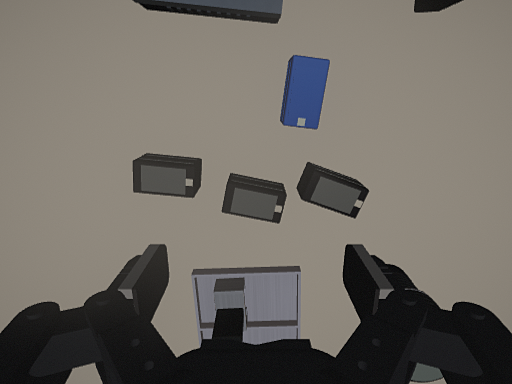

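Request:
drive_tool(offset=[[-0.6, 0, 0], [-1, 0, 0], [-1, 0, 0], [-1, 0, 0], [-0.9, -0.3, 0], [0, 0, 0], [0, 0, 0], [0, 0, 0], [0, 0, 0], [0, 0, 0]], turn=[[0, 0, 0], [0, 0, 0], [0, 0, 0], [0, 0, 0], [0, 0, 0], [0, 0, 1], [0, 0, 1], [0, 0, 1], [0, 0, 1], [0, 0, 1]], hand=[1, 1, 1, 1, 1, 0.6, 0.6, 0.6, 0.6, 0.6])

```text
time_s: 1.4
position: [0.5379, -0.1799, 0.231]
tool_rot: [[0.503, 0.864, -0.001], [0.864, -0.503, 0.0], [-0.0, -0.001, -1.0]]
ft_force: [-0.4, 0.2, -0.6]
grip_width: 0.0511
gripper_force: 0.0
```

Request:
drive_tool(offset=[[0, 0, 0], [0, 0, 0], [0, 0, 0], [0, 0, 0], [0, 0, 0], [0, 0, 0], [0, 0, 0], [0, 0, 0], [0, 0, 0], [0, 0, 0]], turn=[[0, 0, 1], [0, 0, 1], [0, 0, 1], [0, 0, 1], [0, 0, 1], [0, 0, 1], [0, 0, 1], [0, 0, 1], [0, 0, 1], [0, 0, 1]], hand=[0.6, 0.6, 0.6, 0.6, 0.6, 0.6, 0.6, 0.6, 0.6, 0.6])

```text
time_s: 2.65
position: [0.5379, -0.1799, 0.231]
tool_rot: [[1.0, -0.003, -0.001], [-0.003, -1.0, 0.0], [-0.001, -0.0, -1.0]]
ft_force: [0.7, -0.9, 0.3]
grip_width: 0.0513
gripper_force: 0.0
```

```bash
python3 - <<'E'
from h import *
a=get_image("wrist");cv2.imwrite('pics/w1.png',a)
print(observe()['q'].round(1))
E
```

```text
[-30.5  23.6  71.5   0.   84.9  60. ]
```

View pics/w1.png

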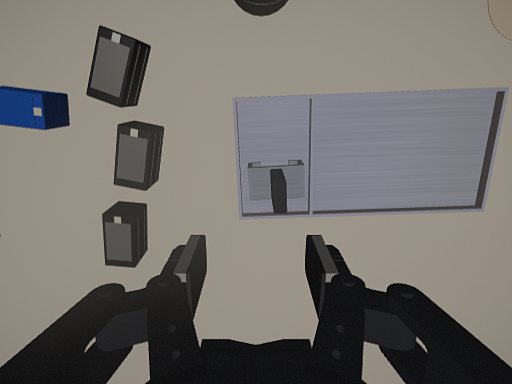

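```bash
python3 - <<'E'
from h import *
a=cv2.imread('pics/w1.png')
c=camera_info('wrist')
x=a[85:222,230:515]
cv2.imwrite('pics/w1c.png',cv2.resize(a[140:225,232:332],(800,600*85*100//85//100 and 680)[:2] if 0 else (700,595),interpolation=cv2.INTER_CUBIC))
g=cv2.cvtColor(a,cv2.COLOR_BGR2GRAY)
m=((g<75).astype(np.uint8)); r=np.zeros_like(m); r[162:216,262:295]=1; m&=r
cs,_=cv2.findContours(m,cv2.RETR_EXTERNAL,cv2.CHAIN_APPROX_NONE);k=max(cs,key=cv2.contourArea)
print(cv2.boundingRect(k),cv2.minAreaRect(k))
# batteries: dark blobs
m=((g<70).astype(np.uint8)); m[:, 220:]=0; m[228:,150:]=0; m[275:]=0
cs,_=cv2.findContours(m,cv2.RETR_EXTERNAL,cv2.CHAIN_APPROX_SIMPLE)
for k in cs:
    if cv2.contourArea(k)>300: print(cv2.minAreaRect(k),cast('wrist',[cv2.minAreaRect(k)[0]],.03).round(3))
T=lambda p,z:cast('wrist',p,z)[:,:2].round(4).tolist()
print('tray',T([(236,98),(508,88),(484,210),(240,218)],.015),T([(310,98),(310,214)],.015))
print('proj grip guesses',proj(c,[[.51,-.2,.065],[.51,-.2,.085]]))
E
```

```text
(262, 169, 33, 46) ((278.0, 191.5), (45.0, 32.0), 90.0)
((124.0, 233.5), (44.0, 65.0), 0.0) [[ 0.45  -0.015  0.03 ]]
((137.35365295410156, 154.81707763671875), (46.16038513183594, 67.14237213134766), 6.34019136428833) [[ 0.549 -0.045  0.03 ]]
((34.06230545043945, 108.64747619628906), (73.03601837158203, 38.04703903198242), 6.842773914337158) [[0.602 0.063 0.03 ]]
((117.21640014648438, 67.58032989501953), (55.083961486816406, 73.97970581054688), 13.240518569946289) [[ 0.643 -0.035  0.03 ]]
tray [[0.611, -0.1591], [0.6195, -0.4659], [0.4721, -0.4714], [0.4633, -0.1603]] [[0.6104, -0.2433], [0.4682, -0.25]]
proj grip guesses [[273.51032681 195.96698504]
 [274.63226828 202.31432647]]
```

View pics/w1c.png

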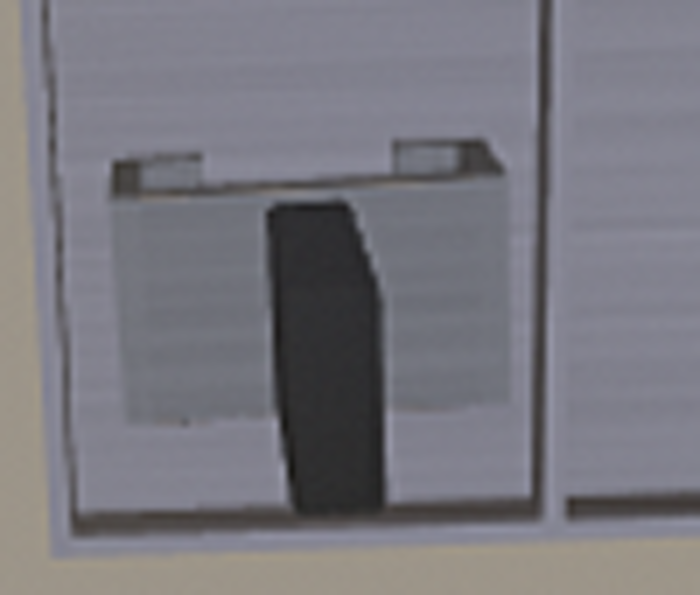

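```bash
python3 - <<'E'
from h import *
f=lambda p,z:cast('wrist',np.array(p)/7+[232,140],z)[:,:2]
for n,p,z in(('roof',[(110,197),(508,175),(512,403),(127,422)],.033),('grip',[(275,302),(382,288),(385,512),(297,512)],.085)):
    q=f(p,z);print(n,q.round(4).tolist(),'c',q.mean(0).round(4),'edges',np.linalg.norm(np.roll(q,-1,0)-q,axis=1).round(4))
E
```

```text
roof [[0.5333, -0.1717], [0.5366, -0.2374], [0.4968, -0.2397], [0.4938, -0.174]] c [ 0.5151 -0.2057] edges [0.0658 0.0399 0.0658 0.0396]
grip [[0.5304, -0.1964], [0.5323, -0.2116], [0.4981, -0.2129], [0.4981, -0.1999]] c [ 0.5147 -0.2052] edges [0.0153 0.0343 0.0129 0.0324]
```

Request:
drive_tool(offset=[[0, 0, 0], [-0.61, 0.61, 0], [0, 0, 0.9], [0, 0, 1], [0, 0, 1], [0, 0, 1], [0, 0, 0.78], [0, 0, 0], [0, 0, 0], [0, 0, 0]], turn=[[0, 0, -0.53], [0, 0, 0], [0, 0, 0], [0, 0, 0], [0, 0, 0], [0, 0, 0], [0, 0, 0], [0, 0, 0], [0, 0, 0], [0, 0, 0]], hand=[0.6, 0.6, 0.6, 0.6, 0.6, 0.6, 0.6, 0.6, 0, 0], newtons=90)

```text
time_s: 3.95
position: [0.5156, -0.206, 0.0456]
tool_rot: [[0.998, 0.056, 0.002], [0.056, -0.998, -0.001], [0.002, 0.001, -1.0]]
ft_force: [-1.2, 1.5, -0.3]
grip_width: 0.0157
gripper_force: 0.0
```

Request:
drive_tool(offset=[[0, 0, 0], [0, 0, 0], [0, 0, 0], [0, 0, 0], [0, 0, 0], [0, 0, -0.5], [0, 0, -1], [0, 0, -1], [0, 0, -1], [0, 0, -0.5]], turn=[[0, 0, 0], [0, 0, 0], [0, 0, 0], [0, 0, 0], [0, 0, 0], [0, 0, 0], [0, 0, 0], [0, 0, 0], [0, 0, 0], [0, 0, 0]], hand=[0, 0, 0, 0, 0, 0, 0, 0, 0, 0])

```text
time_s: 5.2
position: [0.5152, -0.2058, 0.2067]
tool_rot: [[0.998, 0.056, 0.003], [0.056, -0.998, -0.002], [0.003, 0.002, -1.0]]
ft_force: [-0.8, -0.3, -3.1]
grip_width: 0.0132
gripper_force: 87.9
```

Request:
drive_tool(offset=[[0, -0.5, -0.2], [0, -1, -0.3], [0, -1, 0], [0, -1, 0], [0, -1, 0], [0, -1, 0], [0, -1, 0], [0, -1, 0], [0, -1, 0], [0, -1, 0]], turn=[[0, 0, 0], [0, 0, 0], [0, 0, 0], [0, 0, 0], [0, 0, 0], [0, 0, 0], [0, 0, 0], [0, 0, 0], [0, 0, 0], [0, 0, 0]], hand=[0, 0, 0, 0, 0, 0, 0, 0, 0, 0])

```text
time_s: 6.45
position: [0.4925, 0.1758, 0.2235]
tool_rot: [[0.998, 0.056, -0.002], [0.056, -0.998, -0.0], [-0.002, -0.0, -1.0]]
ft_force: [0.1, -0.1, -2.2]
grip_width: 0.0132
gripper_force: 88.0
```

Request:
drive_tool(offset=[[0.1, -1, 0], [0, -0.9, 0], [0, -0.5, 0], [0, 0, 0], [0, 0, 0], [0, 0, 0], [0, 0, 0], [0, 0, 0], [0, 0, 0], [0, 0, 0]], turn=[[0, 0, 0], [0, 0, 0], [0, 0, 0], [0, 0, 0.7], [0, 0, 0.75], [0, 0, 0], [0, 0, 0], [0, 0, 0], [0, 0, 0], [0, 0, 0]], hand=[0, 0, 0, 0, 0, 0, 0, 0, 0, 0])

```text
time_s: 7.7
position: [0.4926, 0.2697, 0.2241]
tool_rot: [[0.995, -0.096, -0.0], [-0.096, -0.995, -0.0], [-0.0, 0.0, -1.0]]
ft_force: [-0.5, -0.0, -2.7]
grip_width: 0.0133
gripper_force: 88.0
```

```bash
python3 - <<'E'
from h import *
a=get_image("wrist");cv2.imwrite('pics/w2.png',a)
cv2.imwrite('pics/w2b.png',cv2.resize(a,(800,600),interpolation=cv2.INTER_CUBIC))
print(observe()['q'].round(1),observe()['position'])
E
```

```text
[ 16.6  23.3  73.2  -0.   83.5 112.1] [0.49255733 0.26975386 0.22412446]
```

View pics/w2b.png

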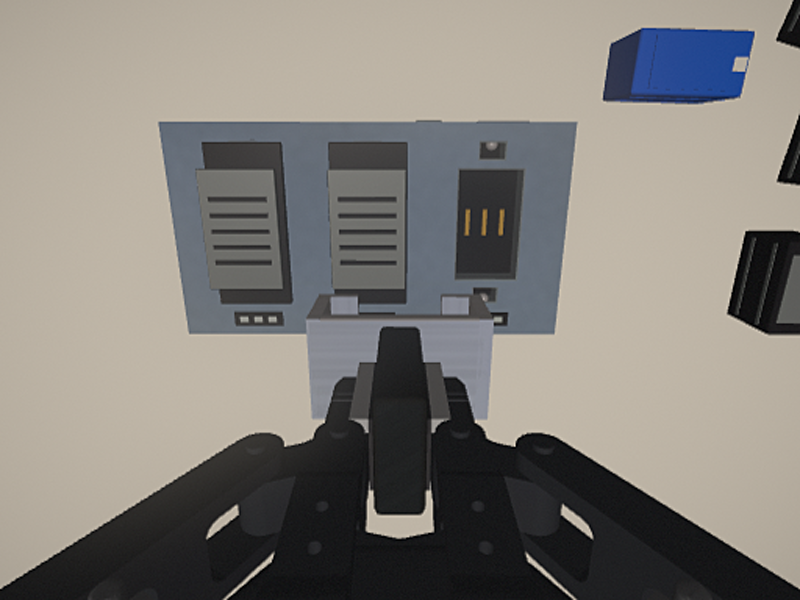

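```bash
python3 - <<'E'
from h import *
f=lambda p,z:cast('wrist',np.array(p)*.64,z)[:,:2]
def s(n,p,z):
    q=f(p,z);e=np.roll(q,-1,0)-q
    print(n,q.round(4).tolist(),'c',q.mean(0).round(4),'edges',np.linalg.norm(e,axis=1).round(4),'yaw',np.degrees(np.arctan2(e[:,1],e[:,0])).round(1))
s('charger',[(158,122),(577,122),(555,333),(190,333)],.05)
s('rail1',[(195,169),(272,169),(284,290),(209,290)],.071)
s('rail2',[(328,169),(407,169),(405,290),(330,290)],.071)
s('bay3',[(459,169),(523,169),(515,279),(456,279)],.05)
z=observe()['position'][2]
s('roof',[(307,319),(493,319),(488,418),(313,418)],z-.042+.030)
E
```

```text
charger [[0.5992, 0.4116], [0.5738, 0.1484], [0.4311, 0.1618], [0.4565, 0.4243]] c [0.5151 0.2865] edges [0.2645 0.1433 0.2638 0.1433] yaw [-95.5 174.6  84.5  -5.1]
rail1 [[0.5688, 0.386], [0.5643, 0.3396], [0.4878, 0.3453], [0.4926, 0.3942]] c [0.5284 0.3663] edges [0.0467 0.0767 0.0492 0.0767] yaw [-95.5 175.7  84.5  -6.1]
rail2 [[0.5611, 0.3058], [0.5565, 0.2581], [0.4802, 0.2663], [0.485, 0.3153]] c [0.5207 0.2864] edges [0.0479 0.0767 0.0492 0.0767] yaw [-95.5 173.8  84.5  -7.1]
bay3 [[0.5523, 0.2242], [0.5483, 0.1828], [0.4745, 0.1896], [0.4784, 0.2306]] c [0.5134 0.2068] edges [0.0416 0.0741 0.0411 0.0741] yaw [-95.5 174.7  84.5  -4.9]
roof [[0.5156, 0.2992], [0.5094, 0.2344], [0.47, 0.2377], [0.4763, 0.3031]] c [0.4928 0.2686] edges [0.0651 0.0396 0.0657 0.0396] yaw [-95.5 175.2  84.5  -5.6]
```

Request:
drive_tool(offset=[[-0.6, -0.24, 0], [-0.53, -0.24, 0], [0, 0, 0.6], [0, 0, 0.8], [0, 0, 0.8], [0, 0, 0.6], [0, 0, 0.3], [0, 0, 0], [0, 0, 0], [0, 0, 0]], turn=[[0, 0, 0], [0, 0, 0], [0, 0, 0], [0, 0, 0], [0, 0, 0], [0, 0, 0], [0, 0, 0], [0, 0, 0], [0, 0, 0], [0, 0, 0]], hand=[0, 0, 0, 0, 0, 0, 0, 0, 0, 0])

```text
time_s: 9.0
position: [0.4498, 0.2934, 0.101]
tool_rot: [[0.995, -0.096, 0.002], [-0.096, -0.995, 0.001], [0.001, -0.001, -1.0]]
ft_force: [-1.0, -0.4, -2.0]
grip_width: 0.0128
gripper_force: 88.1
```

```bash
cat >> h.py <<'E'
def to(p,yaw=None):
    "units to go: turn first (tool z), then shift along the turned tool axes"
    s=observe();R=np.array(s['tool_rot']);y0=np.degrees(np.arctan2(R[1,0],R[0,0]))
    yaw=y0 if yaw is None else yaw;t=np.radians(yaw);d=np.array(p)-s['position']
    X=np.array([np.cos(t),np.sin(t)]);Y=np.array([np.sin(t),-np.cos(t)])
    print('pos',s['position'].round(4),'yaw',y0.round(2),'turn',((y0-yaw)/6).round(2),'shift',np.round([d[:2]@X/.04,d[:2]@Y/.04,-d[2]/.04],2),'tilt',(R[:2,2]*57.3).round(2),'F',s['ft_force'].round(1))
E
python3 - <<'E'
from h import *
to([.521,.2865,.100],-5.4)
a=get_image("wrist");cv2.imwrite('pics/w3.png',a)
E
```

```text
pos [0.4498 0.2934 0.101 ] yaw -5.52 turn -0.02 shift [1.79 0.   0.02] tilt [0.09 0.03] F [-1.  -0.4 -2. ]
```

View pics/w3.png

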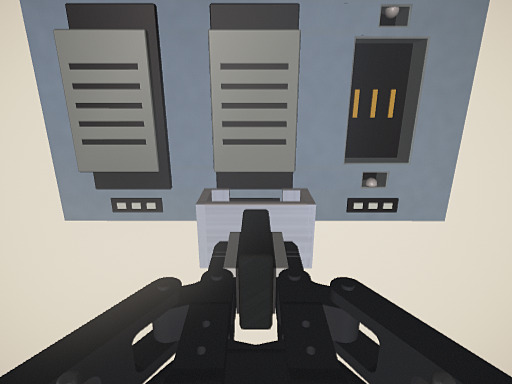

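Request:
drive_tool(offset=[[0.2, 0, 0], [0.3, 0, 0], [0.4, 0, 0], [0.4, 0, 0], [0.3, 0, 0], [0.19, 0, 0], [0, 0, 0], [0, 0, 0], [0, 0, 0], [0, 0, 0]], turn=[[0, 0, 0], [0, 0, 0], [0, 0, 0], [0, 0, 0], [0, 0, 0], [0, 0, 0], [0, 0, 0], [0, 0, 0], [0, 0, 0], [0, 0, 0]], hand=[0, 0, 0, 0, 0, 0, 0, 0, 0, 0], newtons=110)

```text
time_s: 10.3
position: [0.5205, 0.2865, 0.1002]
tool_rot: [[0.995, -0.096, 0.0], [-0.096, -0.995, 0.0], [0.0, -0.0, -1.0]]
ft_force: [0.4, -0.3, -1.8]
grip_width: 0.0129
gripper_force: 107.2
```

Request:
drive_tool(offset=[[0, 0, -0.08], [0, 0, -0.1], [0, 0, -0.1], [0, 0, -0.1], [0, 0, -0.1], [0, 0, -0.12], [0, 0, -0.15], [0, 0, -0.2], [0, 0, -0.2], [0, 0, -0.2]], turn=[[0, 0, 0], [0, 0, 0], [0, 0, 0], [0, 0, 0], [0, 0, 0], [0, 0, 0], [0, 0, 0], [0, 0, 0], [0, 0, 0], [0, 0, 0]], hand=[0, 0, 0, 0, 0, 0, 0, 0, 0, 0])

```text
time_s: 11.55
position: [0.5207, 0.2863, 0.1548]
tool_rot: [[0.995, -0.096, 0.0], [-0.096, -0.995, 0.0], [0.0, -0.0, -1.0]]
ft_force: [-1.0, -0.9, -3.6]
grip_width: 0.0126
gripper_force: 109.5
```

```bash
python3 - <<'E'
from h import *
to([.521,.2865,.16],-5.4)
a=get_image("wrist");b=get_image('scene')
cv2.imwrite('pics/w4.png',np.vstack([a[:300],cv2.resize(b[90:240,180:380],(512,300))[:290]]))
E
```

```text
pos [0.5207 0.2863 0.1548] yaw -5.52 turn -0.02 shift [ 0.01 -0.   -0.13] tilt [0.01 0.  ] F [-1.  -0.9 -3.6]
```

View pics/w4.png

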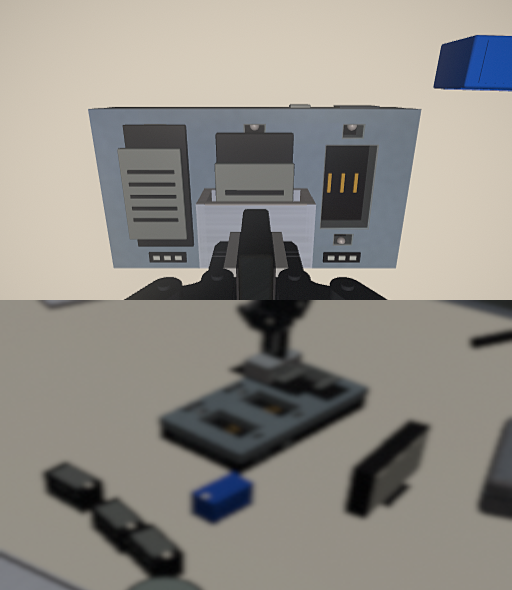

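Request:
drive_tool(offset=[[0, 0, -0.2], [0, 0, -0.25], [0, 0, -0.15], [0, 0, 0], [0, 0.2, 0], [0, 0.4, 0], [0, 0.6, 0], [0, 0.8, 0], [0, 0.9, 0], [0.04, 1, 0]], turn=[[0, 0, -0.3], [0, 0, -0.3], [0, 0, -0.3], [0, 0, -0.3], [0, 0, 0], [0, 0, 0], [0, 0, 0], [0, 0, 0], [0, 0, 0], [0, 0, 0]], hand=[0, 0, 0, 0, 0, 0, 0, 0, 0, 0])

```text
time_s: 12.9
position: [0.5265, 0.1285, 0.178]
tool_rot: [[1.0, 0.029, -0.0], [0.029, -1.0, -0.0], [-0.0, 0.0, -1.0]]
ft_force: [0.2, -0.9, -2.7]
grip_width: 0.0128
gripper_force: 109.6
```

Request:
drive_tool(offset=[[0.04, 1, 0], [0, 1, 0], [0, 1, 0], [0, 1, 0], [0, 1, 0], [0, 1, 0], [0, 1, 0], [0, 1, 0], [0, 1, 0], [0, 1, 0]], turn=[[0, 0, 0], [0, 0, 0], [0, 0, 0], [0, 0, 0], [0, 0, 0], [0, 0, 0], [0, 0, 0], [0, 0, 0], [0, 0, 0], [0, 0, 0]], hand=[0, 0, 0, 0, 0, 0, 0, 0, 0, 0])

```text
time_s: 14.15
position: [0.5392, -0.2714, 0.178]
tool_rot: [[1.0, 0.028, -0.0], [0.028, -1.0, 0.0], [-0.0, -0.0, -1.0]]
ft_force: [0.3, -0.2, -2.7]
grip_width: 0.0129
gripper_force: 109.6
```

Request:
drive_tool(offset=[[0, 1, 0], [0, 0.9, 0], [0, 0.7, 0], [0, 0.5, 0], [0, 0.27, 0], [0, 0, 0], [0, 0, 0], [0, 0, 0], [0, 0, 0], [0, 0, 0]], turn=[[0, 0, 0], [0, 0, 0], [0, 0, 0], [0, 0, 0], [0, 0, 0], [0, 0, 0], [0, 0, 0], [0, 0, 0], [0, 0, 0], [0, 0, 0]], hand=[0, 0, 0, 0, 0, 0, 0, 0, 0, 0])

```text
time_s: 15.4
position: [0.5442, -0.4038, 0.1782]
tool_rot: [[1.0, 0.03, 0.0], [0.03, -1.0, -0.0], [0.0, 0.0, -1.0]]
ft_force: [-0.1, -0.4, -3.0]
grip_width: 0.0127
gripper_force: 109.7
```

```bash
python3 - <<'E'
from h import *
to([.5443,-.404,.066],1.7)
a=get_image("wrist")
cv2.imwrite('pics/w5.png',a)
E
```

```text
pos [ 0.5442 -0.4038  0.1782] yaw 1.7 turn -0.0 shift [0.  0.  2.8] tilt [ 0. -0.] F [-0.1 -0.4 -3. ]
```

View pics/w5.png

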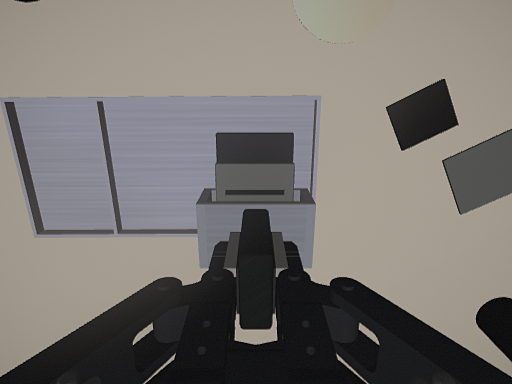

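Request:
drive_tool(offset=[[0, 0, 0.4], [0, 0, 0.6], [0, 0, 0.6], [0, 0, 0.5], [0, 0, 0.3], [0, 0, 0.2], [0, 0, 0.1], [0, 0, 0.1], [0, 0, 0], [0, 0, 0]], turn=[[0, 0, 0], [0, 0, 0], [0, 0, 0], [0, 0, 0], [0, 0, 0], [0, 0, 0], [0, 0, 0], [0, 0, 0], [0, 0, 0], [0, 0, 0]], hand=[0, 0, 0, 0, 0, 0, 0, 0, 0, 0])

```text
time_s: 16.7
position: [0.5443, -0.4042, 0.0666]
tool_rot: [[1.0, 0.029, 0.0], [0.029, -1.0, -0.001], [0.0, 0.001, -1.0]]
ft_force: [0.6, 0.6, -1.5]
grip_width: 0.0128
gripper_force: 109.7
```

Request:
drive_tool(offset=[[-0.15, 0, 0], [-0.3, 0, 0], [-0.4, 0, 0], [-0.45, 0, 0], [-0.4, 0, 0], [-0.2, 0, 0], [0, 0, -0.4], [0, 0, -1], [0, 0, -1], [0, 0, -0.8]], turn=[[0, 0, 0], [0, 0, 0], [0, 0, 0], [0, 0, 0], [0, 0, 0], [0, 0, 0], [0, 0, 0], [0, 0, 0], [0, 0, 0], [0, 0, 0]], hand=[0, 0, 0, 0, 0, 0, 0, 0, 0, 0])

```text
time_s: 17.95
position: [0.4688, -0.4063, 0.1973]
tool_rot: [[1.0, 0.03, 0.002], [0.03, -1.0, -0.002], [0.002, 0.002, -1.0]]
ft_force: [-0.6, -0.0, -1.9]
grip_width: 0.0127
gripper_force: 109.7
```

```bash
python3 - <<'E'
from h import *
y=np.array([.0941,.9956]);x=np.array([.9956,-.0941])
b1=np.array([.521,.286])+.08*y; print('bay1',b1)
p=b1-.072*x
to([*p,.180],-5.4)
a=get_image("wrist");b=get_image('side')
cv2.imwrite('pics/w6.png',np.vstack([a[:300],cv2.resize(b[220:384,240:440],(512,410))[:290]]))
E
```

```text
bay1 [0.528528 0.365648]
pos [ 0.4688 -0.4063  0.1973] yaw 1.71 turn 1.19 shift [ -2.13 -19.35   0.43] tilt [ 0.11 -0.13] F [-0.6 -0.  -1.9]
```

View pics/w6.png

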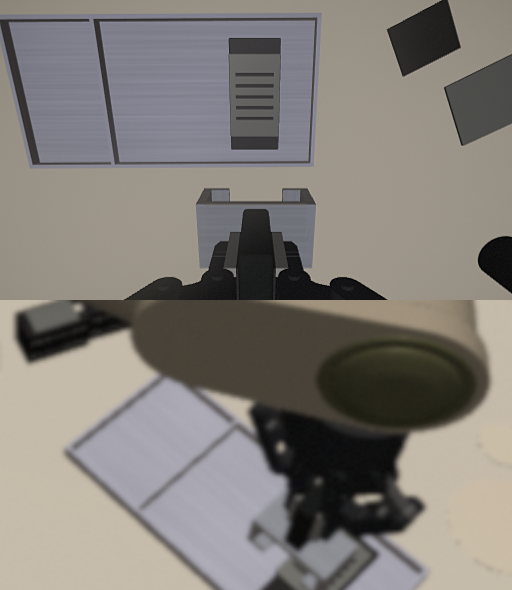

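Request:
drive_tool(offset=[[0, -0.5, 0], [0, -1, 0], [0, -1, 0], [0, -1, 0], [0, -1, 0], [0, -1, 0], [0, -1, 0], [0, -1, 0], [0, -1, 0], [0, -1, 0]], turn=[[0, 0, 0], [0, 0, 0], [0, 0, 0], [0, 0, 0], [0, 0, 0], [0, 0, 0], [0, 0, 0], [0, 0, 0], [0, 0, 0], [0, 0, 0]], hand=[0, 0, 0, 0, 0, 0, 0, 0, 0, 0])

```text
time_s: 19.3
position: [0.4567, -0.0249, 0.1938]
tool_rot: [[1.0, 0.029, -0.0], [0.029, -1.0, 0.0], [-0.0, -0.0, -1.0]]
ft_force: [0.3, -0.7, -1.7]
grip_width: 0.0127
gripper_force: 109.8
```

Request:
drive_tool(offset=[[0.1, -1, 0], [0.1, -1, 0], [0.08, -1, 0], [0, -1, 0], [0, -1, 0], [0, -1, 0], [0, -1, 0], [0, -1, 0], [0, -1, 0], [0, -0.7, 0]], turn=[[0, 0, 0], [0, 0, 0], [0, 0, 0], [0, 0, 0], [0, 0, 0], [0, 0, 0], [0, 0, 0], [0, 0, 0], [0, 0, 0], [0, 0, 0]], hand=[0, 0, 0, 0, 0, 0, 0, 0, 0, 0])

```text
time_s: 20.55
position: [0.4562, 0.3635, 0.1934]
tool_rot: [[1.0, 0.031, -0.001], [0.031, -1.0, -0.0], [-0.001, 0.0, -1.0]]
ft_force: [1.0, 0.0, -1.0]
grip_width: 0.0127
gripper_force: 109.7
```

Request:
drive_tool(offset=[[0, -0.27, 0], [0, 0, 0], [0, 0, 0], [0, 0, 0], [0, 0, 0], [0, 0, 0], [0, 0, 0], [0, 0, 0], [0, 0, 0], [0, 0, 0]], turn=[[0, 0, 0], [0, 0, 0.6], [0, 0, 0.59], [0, 0, 0], [0, 0, 0], [0, 0, 0], [0, 0, 0], [0, 0, 0], [0, 0, 0], [0, 0, 0]], hand=[0, 0, 0, 0, 0, 0, 0, 0, 0, 0])

```text
time_s: 21.8
position: [0.4565, 0.3725, 0.1941]
tool_rot: [[0.995, -0.095, 0.0], [-0.095, -0.995, 0.0], [0.0, -0.0, -1.0]]
ft_force: [0.3, 0.4, -2.3]
grip_width: 0.013
gripper_force: 109.7
```

```bash
python3 - <<'E'
from h import *
to([.4568,.3729,.1],-5.4)
a=get_image("wrist");cv2.imwrite('pics/w7.png',a)
g=cv2.cvtColor(a,cv2.COLOR_BGR2GRAY)
c=camera_info('wrist')
# expected rail1 corners vs image
b=np.array([.5285,.3656]);x=np.array([.9956,-.0941]);y=np.array([.0941,.9956])
print(proj(c,[[*(b+sx*.038*x+sy*.024*y),.071] for sx,sy in((1,1),(1,-1),(-1,-1),(-1,1))]).round(0).tolist())
E
```

```text
pos [0.4565 0.3725 0.1941] yaw -5.46 turn -0.01 shift [ 0.01 -0.01  2.35] tilt [0. 0.] F [ 0.3  0.4 -2.3]
[[225.0, 52.0], [284.0, 51.0], [282.0, 145.0], [228.0, 145.0]]
```

View pics/w7.png

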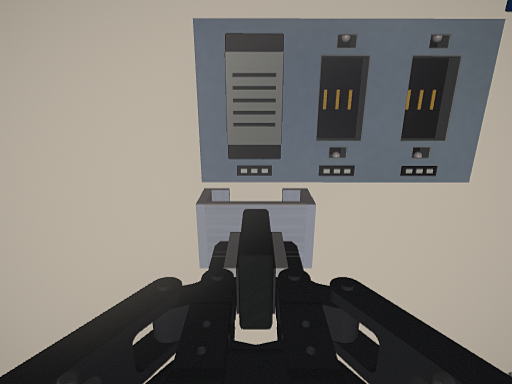

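Request:
drive_tool(offset=[[0, 0, 0.5], [0, 0, 0.8], [0, 0, 0.6], [0, 0, 0.3], [0, 0, 0.15], [0, 0, 0], [0.2, 0, 0], [0.3, 0, 0], [0.4, 0, 0], [0.4, 0, 0]], turn=[[0, 0, 0], [0, 0, 0], [0, 0, 0], [0, 0, 0], [0, 0, 0], [0, 0, 0], [0, 0, 0], [0, 0, 0], [0, 0, 0], [0, 0, 0]], hand=[0, 0, 0, 0, 0, 0, 0, 0, 0, 0])

```text
time_s: 23.1
position: [0.5098, 0.3673, 0.1002]
tool_rot: [[0.995, -0.096, 0.0], [-0.096, -0.995, 0.0], [0.0, -0.0, -1.0]]
ft_force: [0.7, -0.2, -1.9]
grip_width: 0.0128
gripper_force: 109.8
```

Request:
drive_tool(offset=[[0.3, 0, 0], [0.2, 0, 0], [0, 0, 0], [0, 0, 0], [0, 0, 0], [0, 0, -0.08], [0, 0, -0.1], [0, 0, -0.1], [0, 0, -0.1], [0, 0, -0.1]], turn=[[0, 0, 0], [0, 0, 0], [0, 0, 0], [0, 0, 0], [0, 0, 0], [0, 0, 0], [0, 0, 0], [0, 0, 0], [0, 0, 0], [0, 0, 0]], hand=[0, 0, 0, 0, 0, 0, 0, 0, 0, 0])

```text
time_s: 24.35
position: [0.5285, 0.3658, 0.1204]
tool_rot: [[0.995, -0.095, 0.001], [-0.095, -0.995, 0.001], [0.001, -0.001, -1.0]]
ft_force: [-0.1, 0.1, -2.5]
grip_width: 0.0128
gripper_force: 109.5
```

Request:
drive_tool(offset=[[0, 0, -0.12], [0, 0, -0.15], [0, 0, -0.2], [0, 0, -0.3], [0, 0, -0.3], [0, 0, -0.3], [0, 0, -0.15], [0, 0, 0], [0, 0, 0], [0, 0, 0]], turn=[[0, 0, 0], [0, 0, 0], [0, 0, 0], [0, 0, 0], [0, 0, 0], [0, 0, 0], [0, 0, -0.3], [0, 0, -0.3], [0, 0, -0.3], [0, 0, -0.3]], hand=[0, 0, 0, 0, 0, 0, 0, 0, 0, 0])

```text
time_s: 25.6
position: [0.5281, 0.3656, 0.1796]
tool_rot: [[0.999, 0.033, -0.001], [0.033, -0.999, -0.0], [-0.001, 0.0, -1.0]]
ft_force: [-0.8, 0.1, -3.5]
grip_width: 0.0129
gripper_force: 109.6
```

```bash
python3 - <<'E'
from h import *
to([.5417,-.314,.066],1.7)
a=get_image("wrist");cv2.imwrite('pics/w8.png',a)
b=cv2.imread('pics/w5.png'); print(np.abs(a[120:200,205:305].astype(int)-b[120:200,205:305]).mean(), a[150,230],b[150,230],a[175,230],b[175,230])
E
```

```text
pos [0.5281 0.3656 0.1796] yaw 1.87 turn 0.03 shift [-0.16 16.99  2.84] tilt [-0.05 -0.02] F [-0.8  0.1 -3.5]
18.03879166666667 [58 58 60] [58 55 55] [104 109 108] [93 95 95]
```

Request:
drive_tool(offset=[[-0.02, 0.2, 0], [-0.02, 0.4, 0], [-0.02, 0.6, 0], [-0.02, 0.8, 0], [-0.02, 0.9, 0], [-0.02, 1, 0], [-0.02, 1, 0], [-0.02, 1, 0], [-0.02, 1, 0], [-0.03, 1, 0]], turn=[[0, 0, 0], [0, 0, 0], [0, 0, 0], [0, 0, 0], [0, 0, 0], [0, 0, 0], [0, 0, 0], [0, 0, 0], [0, 0, 0], [0, 0, 0]], hand=[0, 0, 0, 0, 0, 0, 0, 0, 0, 0])

```text
time_s: 26.9
position: [0.5288, 0.0474, 0.1804]
tool_rot: [[1.0, 0.03, 0.0], [0.03, -1.0, -0.0], [0.0, 0.0, -1.0]]
ft_force: [0.3, 0.6, -3.1]
grip_width: 0.0128
gripper_force: 109.6
```

Request:
drive_tool(offset=[[0, 1, 0], [0, 1, 0], [0, 1, 0], [0, 1, 0], [0, 1, 0], [0, 1, 0], [0, 1, 0], [0, 0.9, 0], [0, 0.7, 0], [0, 0.4, 0]], turn=[[0, 0, 0], [0, 0, 0], [0, 0, 0], [0, 0, 0], [0, 0, 0], [0, 0, 0], [0, 0, 0], [0, 0, 0], [0, 0, 0], [0, 0, 0]], hand=[0, 0, 0, 0, 0, 0, 0, 0, 0, 0])

```text
time_s: 28.15
position: [0.5394, -0.312, 0.1801]
tool_rot: [[1.0, 0.029, -0.0], [0.029, -1.0, -0.0], [-0.0, 0.0, -1.0]]
ft_force: [-0.9, 0.4, -2.6]
grip_width: 0.0129
gripper_force: 109.7
```

```bash
python3 - <<'E'
from h import *
to([.5417,-.314,.066],1.7)
a=get_image("wrist");cv2.imwrite('pics/w9.png',a)
E
```

```text
pos [ 0.5394 -0.312   0.1801] yaw 1.64 turn -0.01 shift [0.06 0.05 2.85] tilt [-0.01 -0.  ] F [-0.9  0.4 -2.6]
```

Request:
drive_tool(offset=[[0.06, 0.05, 0.4], [0, 0, 0.6], [0, 0, 0.6], [0, 0, 0.5], [0, 0, 0.3], [0, 0, 0.25], [0, 0, 0.1], [0, 0, 0.1], [0, 0, 0], [0, 0, 0]], turn=[[0, 0, 0], [0, 0, 0], [0, 0, 0], [0, 0, 0], [0, 0, 0], [0, 0, 0], [0, 0, 0], [0, 0, 0], [0, 0, 0], [0, 0, 0]], hand=[0, 0, 0, 0, 0, 0, 0, 0, 0, 0])

```text
time_s: 29.45
position: [0.5429, -0.3124, 0.0665]
tool_rot: [[1.0, 0.03, 0.001], [0.03, -1.0, -0.0], [0.001, 0.001, -1.0]]
ft_force: [0.2, -0.9, -2.1]
grip_width: 0.0129
gripper_force: 109.7
```

Request:
drive_tool(offset=[[-0.15, 0, 0], [-0.3, 0, 0], [-0.4, 0, 0], [-0.45, 0, 0], [-0.4, 0, 0], [-0.2, 0, 0], [0, 0, -0.4], [0, 0, -1], [0, 0, -1], [0, 0, -0.8]], turn=[[0, 0, 0], [0, 0, 0], [0, 0, 0], [0, 0, 0], [0, 0, 0], [0, 0, 0], [0, 0, 0], [0, 0, 0], [0, 0, 0], [0, 0, 0]], hand=[0, 0, 0, 0, 0, 0, 0, 0, 0, 0])

```text
time_s: 30.7
position: [0.4667, -0.3146, 0.1959]
tool_rot: [[1.0, 0.03, 0.001], [0.03, -1.0, -0.001], [0.001, 0.001, -1.0]]
ft_force: [-0.5, -0.7, -1.9]
grip_width: 0.0131
gripper_force: 109.7
```

```bash
python3 - <<'E'
from h import *
to([.530,-.206,.060],1.7)
a=get_image("wrist");cv2.imwrite('pics/w10.png',a)
c=camera_info('wrist')
# tray corners seen vs predicted
C=np.array([.5415,-.3142]);x=np.array([.99956,.0297]);y=np.array([-.0297,.99956])
print(proj(c,[[*(C+a*.074*x+b*.155*y),.015] for a,b in((1,1),(1,-1),(-1,-1),(-1,1))]).round(0).tolist())
E
```

```text
pos [ 0.4667 -0.3146  0.1959] yaw 1.74 turn 0.01 shift [ 1.66 -2.67  3.4 ] tilt [ 0.06 -0.06] F [-0.5 -0.7 -1.9]
[[94.0, 19.0], [414.0, 19.0], [393.0, 168.0], [115.0, 168.0]]
```

View pics/w10.png

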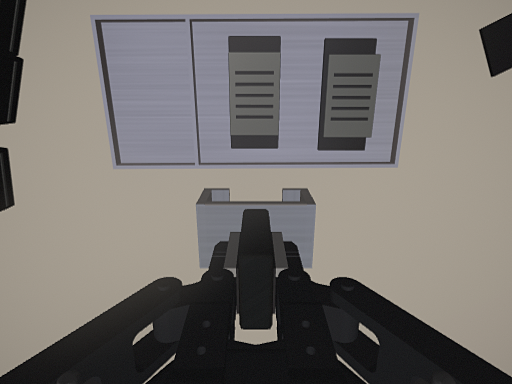

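Request:
drive_tool(offset=[[0.6, -0.7, 0], [0.7, -1, 0], [0.51, -0.97, 0], [0, 0, 0.6], [0, 0, 1], [0, 0, 0.9], [0, 0, 0.6], [0, 0, 0.3], [0, 0, 0.2], [0, 0, 0.1]], turn=[[0, 0, 0], [0, 0, 0], [0, 0, 0], [0, 0, 0], [0, 0, 0], [0, 0, 0], [0, 0, 0], [0, 0, 0], [0, 0, 0], [0, 0, 0]], hand=[0, 0, 0, 0, 0, 0, 0, 0, 0, 0])

```text
time_s: 32.0
position: [0.5362, -0.2058, 0.0463]
tool_rot: [[1.0, 0.03, 0.001], [0.03, -1.0, -0.0], [0.001, 0.0, -1.0]]
ft_force: [-0.8, 0.6, -1.3]
grip_width: 0.0128
gripper_force: 109.7
```

```bash
python3 - <<'E'
from h import *
to([.536,-.2055,.0445],1.7)
E
```

```text
pos [ 0.5362 -0.2058  0.0463] yaw 1.74 turn 0.01 shift [-0.   -0.01  0.05] tilt [ 0.04 -0.03] F [-0.8  0.6 -1.3]
```

Request:
drive_tool(offset=[[0, 0, 0.04], [0, 0, 0], [0, 0, 0], [0, 0, 0], [0, 0, 0], [0, 0, 0], [0, 0, 0], [0, 0, -0.5], [0, 0, -1], [0, 0, -1]], turn=[[0, 0, 0], [0, 0, 0], [0, 0, 0], [0, 0, 0], [0, 0, 0], [0, 0, 0], [0, 0, 0], [0, 0, 0], [0, 0, 0], [0, 0, 0]], hand=[0, 0, 0.5, 0.5, 0.5, 0.5, 0.5, 0.5, 0.5, 0.5])

```text
time_s: 33.25
position: [0.5358, -0.2055, 0.1455]
tool_rot: [[1.0, 0.03, -0.0], [0.03, -1.0, 0.0], [-0.0, -0.0, -1.0]]
ft_force: [1.4, -0.2, -0.0]
grip_width: 0.0425
gripper_force: 0.0
```

Request:
drive_tool(offset=[[0, 0, -1], [0, 0, -1], [0, 0, -0.6], [-0.4, -0.6, 0], [-0.4, -1, 0], [-0.2, -1, 0], [0, -1, 0], [0, -0.8, 0], [0, 0, 0], [0, 0, 0]], turn=[[0, 0, 0], [0, 0, 0], [0, 0, 0], [0, 0, 0], [0, 0, 0], [0, 0, 0], [0, 0, 0], [0, 0, 0], [0, 0, 0], [0, 0, 0]], hand=[0.5, 0.5, 0.5, 0.5, 0.5, 0.6, 0.7, 0.7, 0.7, 0.7])

```text
time_s: 34.5
position: [0.4907, -0.0314, 0.2485]
tool_rot: [[1.0, 0.03, -0.0], [0.03, -1.0, -0.0], [-0.0, 0.0, -1.0]]
ft_force: [-0.5, -0.5, -0.1]
grip_width: 0.0594
gripper_force: 0.0
```

```bash
python3 - <<'E'
from h import *
a=get_image("wrist");cv2.imwrite('pics/w11.png',a)
cv2.imwrite('pics/w11b.png',cv2.resize(a,(800,600),interpolation=cv2.INTER_CUBIC))
print(observe()['position'],observe()['q'].round(0))
E
```

```text
[ 0.49074601 -0.03164653  0.24846579] [-18.  15.  81.  -0.  83.  71.]
```

View pics/w11b.png

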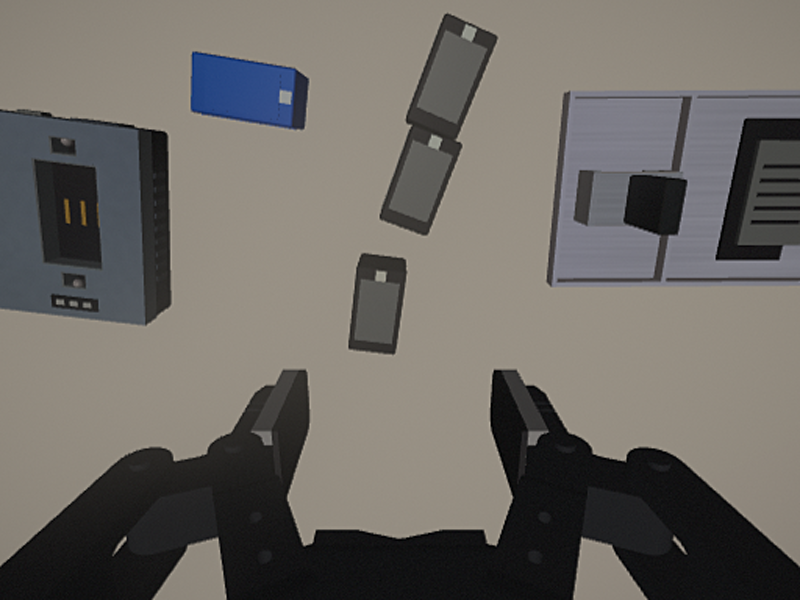

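```bash
python3 - <<'E'
from h import *
a=cv2.imread('pics/w11.png');g=cv2.cvtColor(a,cv2.COLOR_BGR2GRAY).astype(int)
c=camera_info('wrist')
# grey label: brighter than rim (~60) darker than table
hsv=cv2.cvtColor(a,cv2.COLOR_BGR2HSV)
for (u,v) in((377,310),(416,190),(452,75)): print(a[int(v*.64),int(u*.64)], end=' ')
print(a[int(150*.64),int(330*.64)])
lab=a[int(310*.64),int(377*.64)].astype(int)
m=(np.abs(a.astype(int)-lab).max(2)<14).astype(np.uint8);m[240:]=0;m[:,:220]=0;m[:,330:]=0
m=cv2.morphologyEx(m,cv2.MORPH_OPEN,np.ones((3,3)))
cs,_=cv2.findContours(m,cv2.RETR_EXTERNAL,cv2.CHAIN_APPROX_NONE)
for k in cs:
    if cv2.contourArea(k)>200:
        p=cast('wrist',k[:,0],.046)[:,:2].astype(np.float32)
        r=cv2.minAreaRect(p*1000);print('label',np.round(r[0],1),np.round(r[1],1),round(r[2],1))
f=lambda p,z:cast('wrist',np.array(p)*.64,z)[:,:2]
for n,p in(('A',[(358,271),(404,274),(396,354),(349,348)]),('B',[(410,125),(461,142),(428,235),(380,216)]),('C',[(447,14),(496,37),(461,128),(409,112)])):
    q=f(p,.046);e=np.roll(q,-1,0)-q
    print(n,'c',q.mean(0).round(4),'edges',np.linalg.norm(e,axis=1).round(4),'yaw',np.degrees(np.arctan2(-e[[1],1],-e[[1],0])).round(1),np.degrees(np.arctan2(e[[3],1],e[[3],0])).round(1))
E
```

```text
[84 89 90] [91 94 96] [90 94 95] [131 142 150]
label [445.8 -15.9] [29.8 49.6] 84.2
label [544.7 -45.4] [30.  50.1] 71.4
label [613.2 -63.3] [30.  50.1] 70.3
A c [ 0.4448 -0.0165] edges [0.0348 0.0663 0.0377 0.0638] yaw [-3.6] [-6.2]
B c [ 0.5455 -0.0454] edges [0.0373 0.0688 0.0379 0.066 ] yaw [-16.7] [-17.2]
C c [ 0.6156 -0.0648] edges [0.0351 0.0598 0.0374 0.0639] yaw [-18.5] [-20.5]
```

```bash
python3 - <<'E'
from h import *
a=cv2.imread('pics/w11.png');g=cv2.cvtColor(a,cv2.COLOR_BGR2GRAY).astype(np.float32)
c=camera_info('wrist')
for n,ctr,yaw in(('A',(.4458,-.0159),-5.8),('B',(.5447,-.0454),-18.6),('C',(.6132,-.0633),-19.7)):
    t=np.radians(yaw);X=np.array([np.cos(t),np.sin(t)]);Y=np.array([-np.sin(t),np.cos(t)])
    for nm,D,E,L in(('x',X,Y,48),('y',Y,X,30)):
        s=np.arange(-L,L+1,1.)/1000
        off=(-.006,-.003,0,.003,.006)
        pr=[]
        for o in off:
            uv=proj(c,np.c_[ctr+s[:,None]*D+o*E,np.full(len(s),.046)]).astype(np.float32)
            pr.append(cv2.remap(g,uv[None,:,0],uv[None,:,1],cv2.INTER_LINEAR)[0])
        pr=np.mean(pr,0);print(n,nm,'lo',pr[:26 if nm=='x' else 20].astype(int).tolist(),'hi(from end)',pr[::-1][:26 if nm=='x' else 20].astype(int).tolist())
E
```

```text
A x lo [144, 144, 144, 144, 144, 144, 144, 144, 144, 144, 144, 146, 149, 142, 103, 65, 46, 48, 50, 50, 50, 49, 52, 69, 84, 87] hi(from end) [145, 147, 135, 82, 45, 47, 49, 50, 50, 49, 50, 49, 49, 48, 59, 86, 110, 111, 111, 112, 112, 110, 107, 96, 91, 88]
A y lo [144, 144, 144, 144, 144, 144, 144, 144, 145, 148, 149, 103, 51, 45, 47, 65, 87, 88, 87, 87] hi(from end) [144, 144, 144, 144, 144, 144, 144, 144, 145, 148, 145, 86, 44, 51, 55, 75, 90, 89, 88, 88]
B x lo [144, 143, 143, 144, 144, 144, 144, 144, 144, 144, 144, 146, 148, 128, 74, 51, 53, 55, 55, 55, 56, 54, 54, 70, 91, 94] hi(from end) [94, 95, 85, 54, 52, 54, 54, 54, 54, 54, 54, 52, 46, 45, 57, 92, 116, 111, 112, 112, 111, 111, 109, 102, 92, 93]
B y lo [144, 143, 143, 144, 143, 143, 143, 143, 143, 145, 151, 113, 63, 48, 52, 67, 92, 93, 92, 92] hi(from end) [143, 143, 143, 143, 143, 143, 143, 143, 145, 147, 115, 63, 47, 56, 58, 84, 96, 96, 94, 94]
C x lo [94, 95, 93, 95, 93, 94, 94, 93, 94, 95, 91, 67, 46, 45, 49, 55, 55, 55, 55, 55, 55, 54, 53, 69, 93, 96] hi(from end) [107, 130, 137, 137, 138, 137, 137, 138, 138, 138, 138, 139, 141, 115, 60, 99, 112, 108, 109, 109, 110, 110, 107, 93, 92, 92]
C y lo [141, 141, 141, 141, 140, 140, 141, 141, 141, 142, 147, 113, 53, 47, 48, 70, 92, 93, 92, 92] hi(from end) [140, 140, 140, 140, 140, 140, 140, 140, 141, 144, 130, 71, 45, 54, 58, 81, 98, 96, 95, 95]
```

Request:
drive_tool(offset=[[0, 0, 0], [0, 0, 0], [-0.6, -0.14, 0], [-0.55, -0.14, 0], [0, 0, 0.8], [0, 0, 1], [0, 0, 1], [0, 0, 1], [0, 0, 1], [0, 0, 0.5]], turn=[[0, 0, 0.65], [0, 0, 0.6], [0, 0, 0], [0, 0, 0], [0, 0, 0], [0, 0, 0], [0, 0, 0], [0, 0, 0], [0, 0, 0], [0, 0, 0]], hand=[0.75, 0.75, 0.75, 0.75, 0.75, 0.75, 0.75, 0.75, 0.75, 0.75], newtons=60)

```text
time_s: 35.8
position: [0.4455, -0.016, 0.0347]
tool_rot: [[0.995, -0.102, -0.002], [-0.102, -0.995, 0.001], [-0.002, -0.0, -1.0]]
ft_force: [0.4, -0.4, 0.1]
grip_width: 0.0645
gripper_force: 0.0
```

```bash
python3 - <<'E'
from h import *
to([.446,-.0159,.022],-5.8)
E
```

```text
pos [ 0.4455 -0.016   0.0347] yaw -5.85 turn -0.01 shift [ 0.01 -0.    0.32] tilt [-0.14  0.04] F [ 0.4 -0.4  0.1]
```

Request:
drive_tool(offset=[[0, 0, 0.28], [0, 0, 0], [0, 0, 0], [0, 0, 0], [0, 0, 0], [0, 0, 0], [0, 0, -0.5], [0, 0, -1], [0, 0, -1], [0, 0, -0.5]], turn=[[0, 0, 0], [0, 0, 0], [0, 0, 0], [0, 0, 0], [0, 0, 0], [0, 0, 0], [0, 0, 0], [0, 0, 0], [0, 0, 0], [0, 0, 0]], hand=[0.75, 0.75, 0.2, 0.2, 0.2, 0.2, 0.2, 0.2, 0.2, 0.2])

```text
time_s: 37.05
position: [0.4463, -0.0151, 0.1477]
tool_rot: [[0.995, -0.1, 0.003], [-0.1, -0.995, -0.001], [0.003, 0.001, -1.0]]
ft_force: [-0.1, 0.3, -3.0]
grip_width: 0.0369
gripper_force: 61.1
```

```bash
python3 - <<'E'
from h import *
to([.5285,.3656,.054],-5.4)
to([.5210,.2860,.054],-5.4)
to([.5135,.2064,.054],-5.4)
E
```

```text
pos [ 0.4463 -0.0151  0.1477] yaw -5.75 turn -0.06 shift [ 1.15 -9.67  2.34] tilt [ 0.18 -0.06] F [-0.1  0.3 -3. ]
pos [ 0.4463 -0.0151  0.1477] yaw -5.75 turn -0.06 shift [ 1.15 -7.67  2.34] tilt [ 0.18 -0.06] F [-0.1  0.3 -3. ]
pos [ 0.4463 -0.0151  0.1477] yaw -5.75 turn -0.06 shift [ 1.15 -5.67  2.34] tilt [ 0.18 -0.06] F [-0.1  0.3 -3. ]
```

Request:
drive_tool(offset=[[0.15, -0.5, 0], [0.2, -1, 0], [0.2, -1, 0], [0.2, -1, 0], [0.2, -1, 0], [0.2, -1, 0], [0, -1, 0], [0, -1, 0], [0, -1, 0], [0, -0.8, 0]], turn=[[0, 0, -0.06], [0, 0, 0], [0, 0, 0], [0, 0, 0], [0, 0, 0], [0, 0, 0], [0, 0, 0], [0, 0, 0], [0, 0, 0], [0, 0, 0]], hand=[0.2, 0.2, 0.2, 0.2, 0.2, 0.2, 0.2, 0.2, 0.2, 0.2])

```text
time_s: 38.3
position: [0.5265, 0.3523, 0.1455]
tool_rot: [[0.996, -0.093, -0.0], [-0.093, -0.996, -0.0], [-0.0, 0.0, -1.0]]
ft_force: [1.6, -0.2, -3.0]
grip_width: 0.0368
gripper_force: 61.0
```

Request:
drive_tool(offset=[[0, -0.37, 0], [0, 0, 0.4], [0, 0, 0.5], [0, 0, 0], [0, 0, 0], [0, 0, 0], [0, 0, 0], [0, 0, 0], [0, 0, 0], [0, 0, 0]], turn=[[0, 0, 0], [0, 0, 0], [0, 0, 0], [0, 0, 0], [0, 0, 0], [0, 0, 0], [0, 0, 0], [0, 0, 0], [0, 0, 0], [0, 0, 0]], hand=[0.2, 0.2, 0.2, 0.2, 0.2, 0.2, 0.2, 0.2, 0.2, 0.2])

```text
time_s: 39.55
position: [0.5283, 0.3656, 0.1093]
tool_rot: [[0.996, -0.094, -0.0], [-0.094, -0.996, -0.0], [-0.0, 0.0, -1.0]]
ft_force: [-0.3, -0.1, -3.6]
grip_width: 0.0368
gripper_force: 60.9
```

```bash
python3 - <<'E'
from h import *
to([.5285,.3656,.0545],-5.4)
E
```

```text
pos [0.5283 0.3656 0.1093] yaw -5.4 turn 0.0 shift [ 0.01 -0.    1.37] tilt [-0. -0.] F [-0.3 -0.1 -3.6]
```

Request:
drive_tool(offset=[[0, 0, 0.4], [0, 0, 0.35], [0, 0, 0.15], [0, 0, 0.05], [0, 0, 0.05], [0, 0, 0.05], [0, 0, 0.05], [0, 0, 0], [0, 0, 0], [0, 0, 0]], turn=[[0, 0, 0], [0, 0, 0], [0, 0, 0], [0, 0, 0], [0, 0, 0], [0, 0, 0], [0, 0, 0], [0, 0, 0], [0, 0, 0], [0, 0, 0]], hand=[0.2, 0.2, 0.2, 0.2, 0.2, 0.2, 0.2, 0.2, 0.2, 0.2])

```text
time_s: 40.8
position: [0.5283, 0.3656, 0.0654]
tool_rot: [[0.996, -0.094, 0.0], [-0.094, -0.996, 0.0], [0.0, -0.0, -1.0]]
ft_force: [0.1, -0.7, -2.4]
grip_width: 0.0365
gripper_force: 61.1
```

Request:
drive_tool(offset=[[0, 0, 0.08], [0, 0, 0.08], [0, 0, 0.06], [0, 0, 0.03], [0, 0, 0.02], [0, 0, 0], [0, 0, 0], [0, 0, 0], [0, 0, 0], [0, 0, 0]], turn=[[0, 0, 0], [0, 0, 0], [0, 0, 0], [0, 0, 0], [0, 0, 0], [0, 0, 0], [0, 0, 0], [0, 0, 0], [0, 0, 0], [0, 0, 0]], hand=[0.2, 0.2, 0.2, 0.2, 0.2, 0.2, 0.2, 0.2, 0.2, 0.2])

```text
time_s: 42.05
position: [0.5283, 0.3656, 0.0583]
tool_rot: [[0.996, -0.094, 0.002], [-0.094, -0.996, 0.0], [0.002, -0.001, -1.0]]
ft_force: [-10.6, -4.9, 25.9]
grip_width: 0.0367
gripper_force: 64.6
```

Request:
drive_tool(offset=[[-0.03, 0, -0.03], [0, 0, 0], [0, 0, 0], [0, 0, 0], [0, 0, 0], [0, 0, -0.3], [0, 0, -0.7], [0, 0, -1], [0, 0, -1], [0, 0, -1]], turn=[[0, 0, 0], [0, 0, 0], [0, 0, 0], [0, 0, 0], [0, 0, 0], [0, 0, 0], [0, 0, 0], [0, 0, 0], [0, 0, 0], [0, 0, 0]], hand=[0.2, 0.2, 0.55, 0.55, 0.55, 0.55, 0.55, 0.55, 0.55, 0.55])

```text
time_s: 43.3
position: [0.527, 0.3657, 0.218]
tool_rot: [[0.996, -0.094, 0.001], [-0.094, -0.996, 0.0], [0.001, -0.0, -1.0]]
ft_force: [1.0, 0.5, 0.2]
grip_width: 0.0472
gripper_force: 0.0
```

Request:
drive_tool(offset=[[0, 0, 0], [0, 0.5, 0], [-0.5, 1, 0], [-0.5, 1, 0], [0, 0, 0], [0, 0, 0], [0, 0, 0], [0, 0, 0], [0, 0, 0], [0, 0, 0]], turn=[[0, 0, 0], [0, 0, 0], [0, 0, 0], [0, 0, 0], [0, 0, 0], [0, 0, 0], [0, 0, 0], [0, 0, 0], [0, 0, 0], [0, 0, 0]], hand=[0.55, 0.55, 0.7, 0.7, 0.7, 0.7, 0.7, 0.7, 0.7, 0.7])

```text
time_s: 44.55
position: [0.4779, 0.2701, 0.2156]
tool_rot: [[0.996, -0.094, -0.0], [-0.094, -0.996, -0.0], [-0.0, 0.0, -1.0]]
ft_force: [-0.0, 0.8, 0.1]
grip_width: 0.06
gripper_force: 0.0
```

```bash
python3 - <<'E'
from h import *
to([.5285,.3656,.0545],-5.4)
a=get_image("wrist");cv2.imwrite('pics/w12.png',a)
c=camera_info('wrist')
b=np.array([.5285,.3656]);x=np.array([.9956,-.0941]);y=np.array([.0941,.9956])
print('pred top',proj(c,[[*(b+i*.035*x+j*.019*y),.078] for i,j in((1,1),(1,-1),(-1,-1),(-1,1))]).round(0).tolist())
u=proj(c,[[*b,.078]])[0]
hsv=a.astype(int)
m=((np.abs(hsv-np.array([90,94,95])).max(2)<22)&(np.ptp(hsv,axis=2)<14)).astype(np.uint8)
m=cv2.morphologyEx(m,cv2.MORPH_OPEN,np.ones((3,3)))
cs,_=cv2.findContours(m,cv2.RETR_EXTERNAL,cv2.CHAIN_APPROX_NONE)
for k in cs:
    if cv2.contourArea(k)>200:
        r0=cv2.minAreaRect(k)
        if abs(r0[0][0]-u[0])>40: continue
        for z in(.078,.09):
            r=cv2.minAreaRect(cast('wrist',k[:,0],z)[:,:2].astype(np.float32)*1000);print(z,'label',np.round(r[0],1),np.round(r[1],1),round(r[2],1))
E
```

```text
pos [0.4779 0.2701 0.2156] yaw -5.39 turn 0.0 shift [ 1.03 -2.5   4.03] tilt [-0.01 -0.  ] F [-0.   0.8  0.1]
pred top [[121.0, 95.0], [163.0, 95.0], [170.0, 172.0], [130.0, 172.0]]
0.078 label [401.4 359.9] [10.8 50.3] 56.8
0.09 label [407.9 355.7] [10.4 48.1] 56.8
0.078 label [527.9 365.3] [30.3 49.5] 84.6
0.09 label [529.  360.9] [29.  47.3] 84.6
```

Request:
drive_tool(offset=[[0.3, 0.5, 0], [0.3, 1, 0], [0.3, 1, 0], [0.3, 1, 0], [0.3, 1, 0], [0.3, 1, 0], [0.3, 1, 0], [0.3, 0.9, 0], [0, 0.3, 0], [0, 0, 0]], turn=[[0, 0, 0], [0, 0, 0], [0, 0, 0], [0, 0, 0], [0, 0, 0], [0, 0, 0], [0, 0, 0], [0, 0, 0], [0, 0, 0], [0, 0, 0.7]], hand=[0.75, 0.75, 0.75, 0.75, 0.75, 0.75, 0.75, 0.75, 0.75, 0.75])

```text
time_s: 45.85
position: [0.5442, -0.0461, 0.2156]
tool_rot: [[0.986, -0.169, -0.0], [-0.169, -0.986, 0.0], [-0.0, -0.0, -1.0]]
ft_force: [-0.0, 0.7, -0.6]
grip_width: 0.064
gripper_force: 0.0
```

Request:
drive_tool(offset=[[0, 0, 0], [0, 0, 0], [0, 0, 0], [0, 0, 0], [0, 0, 0], [0, 0, 0], [0, 0, 0], [0, 0, 0], [0, 0, 0], [0, 0, 0]], turn=[[0, 0, 0.7], [0, 0, 0.8], [0, 0, 0], [0, 0, 0], [0, 0, 0], [0, 0, 0], [0, 0, 0], [0, 0, 0], [0, 0, 0], [0, 0, 0]], hand=[0.75, 0.75, 0.75, 0.75, 0.75, 0.75, 0.75, 0.75, 0.75, 0.75])

```text
time_s: 47.1
position: [0.5445, -0.0458, 0.2157]
tool_rot: [[0.948, -0.319, -0.0], [-0.319, -0.948, 0.0], [-0.0, -0.0, -1.0]]
ft_force: [0.2, -0.5, -0.5]
grip_width: 0.0645
gripper_force: 0.0
```

```bash
cat >> h.py <<'E'
def labels(a,z,lab=(90,94,95),c=None):
    v=a.astype(int);m=((np.abs(v-np.array(lab)).max(2)<22)&(np.ptp(v,axis=2)<14)).astype(np.uint8)
    m=cv2.morphologyEx(m,cv2.MORPH_OPEN,np.ones((3,3)))
    for k in cv2.findContours(m,cv2.RETR_EXTERNAL,cv2.CHAIN_APPROX_NONE)[0]:
        if cv2.contourArea(k)<200: continue
        r=cv2.minAreaRect(cast('wrist',k[:,0],z,c)[:,:2].astype(np.float32)*1000);s=sorted(r[1])
        if abs(s[0]-30)<5 and abs(s[1]-50)<7: print('label at',np.round(r[0],1),np.round(r[1],1),'ang',round(r[2],1),'px',np.round(cv2.minAreaRect(k)[0],1))
E
python3 - <<'E'
from h import *
a=get_image("wrist");cv2.imwrite('pics/w13.png',a);labels(a,.046)
to([.5447,-.0454,.024],-18.6)
E
```

```text
label at [545.2 -45. ] [30.1 49.2] ang 71.4 px [254.  169.5]
label at [613.1 -62.9] [30.2 50.1] ang 70.2 px [249.5 101. ]
pos [ 0.5445 -0.0458  0.2157] yaw -18.6 turn 0.0 shift [ 0.   -0.01  4.79] tilt [-0. -0.] F [-1.  -0.9 -0. ]
```

Request:
drive_tool(offset=[[0.01, -0.01, 0.6], [0, 0, 1], [0, 0, 1], [0, 0, 1], [0, 0, 0.8], [0, 0, 0.3], [0, 0, 0.09], [0, 0, 0], [0, 0, 0], [0, 0, 0]], turn=[[0, 0, 0], [0, 0, 0], [0, 0, 0], [0, 0, 0], [0, 0, 0], [0, 0, 0], [0, 0, 0], [0, 0, 0], [0, 0, 0], [0, 0, 0]], hand=[0.75, 0.75, 0.75, 0.75, 0.75, 0.75, 0.75, 0.75, 0.75, 0.75])

```text
time_s: 48.4
position: [0.5452, -0.0456, 0.0248]
tool_rot: [[0.948, -0.319, 0.001], [-0.319, -0.948, -0.0], [0.001, -0.0, -1.0]]
ft_force: [0.4, -0.2, -0.3]
grip_width: 0.0641
gripper_force: 0.0
```

Request:
drive_tool(offset=[[0, 0, 0], [0, 0, 0], [0, 0, 0], [0, 0, 0], [0, 0, 0], [0, 0, 0], [0, 0, 0], [0, 0, 0], [0, 0, 0], [0, 0, 0]], turn=[[0, 0, 0], [0, 0, 0], [0, 0, 0], [0, 0, 0], [0, 0, 0], [0, 0, 0], [0, 0, 0], [0, 0, 0], [0, 0, 0], [0, 0, 0]], hand=[0.2, 0.2, 0.2, 0.2, 0.2, 0.2, 0.2, 0.2, 0.2, 0.2])

```text
time_s: 49.65
position: [0.5452, -0.0456, 0.0246]
tool_rot: [[0.948, -0.319, 0.001], [-0.319, -0.948, -0.0], [0.001, -0.0, -1.0]]
ft_force: [-0.8, -0.5, 5.8]
grip_width: 0.0367
gripper_force: 61.9
```

Request:
drive_tool(offset=[[0, 0, -0.3], [0, 0, -0.7], [0, 0, -1], [0, 0, -0.8], [0, 0, -0.3], [0, 0, 0], [0, 0, 0], [0, 0, 0], [0, 0, 0], [0, 0, 0]], turn=[[0, 0, 0], [0, 0, 0], [0, 0, 0], [0, 0, 0], [0, 0, 0], [0, 0, 0], [0, 0, -0.7], [0, 0, -0.8], [0, 0, -0.7], [0, 0, 0]], hand=[0.2, 0.2, 0.2, 0.2, 0.2, 0.2, 0.2, 0.2, 0.2, 0.2])

```text
time_s: 50.9
position: [0.5444, -0.0454, 0.1466]
tool_rot: [[0.995, -0.095, -0.003], [-0.095, -0.995, 0.001], [-0.003, -0.001, -1.0]]
ft_force: [0.6, 0.3, -3.0]
grip_width: 0.0369
gripper_force: 60.9
```

```bash
python3 - <<'E'
from h import *
to([.5210,.2860,.056],-5.4)
to([.5135,.2064,.056],-5.4)
E
```

```text
pos [ 0.5444 -0.0454  0.1466] yaw -5.44 turn -0.01 shift [-1.36 -8.19  2.26] tilt [-0.16  0.05] F [ 0.6  0.3 -3. ]
pos [ 0.5444 -0.0454  0.1466] yaw -5.44 turn -0.01 shift [-1.36 -6.19  2.26] tilt [-0.16  0.05] F [ 0.6  0.3 -3. ]
```

Request:
drive_tool(offset=[[-0.16, -0.5, 0], [-0.2, -1, 0], [-0.2, -1, 0], [-0.2, -1, 0], [-0.2, -1, 0], [-0.2, -1, 0], [-0.2, -1, 0], [0, -0.9, 0], [0, -0.6, 0], [0, -0.19, 0]], turn=[[0, 0, 0], [0, 0, 0], [0, 0, 0], [0, 0, 0], [0, 0, 0], [0, 0, 0], [0, 0, 0], [0, 0, 0], [0, 0, 0], [0, 0, 0]], hand=[0.2, 0.2, 0.2, 0.2, 0.2, 0.2, 0.2, 0.2, 0.2, 0.2])

```text
time_s: 52.15
position: [0.5205, 0.2875, 0.1476]
tool_rot: [[0.996, -0.093, -0.001], [-0.093, -0.996, -0.0], [-0.001, 0.0, -1.0]]
ft_force: [-0.5, -0.4, -3.1]
grip_width: 0.0368
gripper_force: 60.9
```

Request:
drive_tool(offset=[[0, 0, 0.3], [0, 0, 0.5], [0, 0, 0.3], [0, 0, 0], [0, 0, 0], [0, 0, 0], [0, 0, 0], [0, 0, 0], [0, 0, 0], [0, 0, 0]], turn=[[0, 0, 0], [0, 0, 0], [0, 0, 0], [0, 0, 0], [0, 0, 0], [0, 0, 0], [0, 0, 0], [0, 0, 0], [0, 0, 0], [0, 0, 0]], hand=[0.2, 0.2, 0.2, 0.2, 0.2, 0.2, 0.2, 0.2, 0.2, 0.2])

```text
time_s: 53.4
position: [0.5216, 0.2858, 0.1041]
tool_rot: [[0.996, -0.094, -0.0], [-0.094, -0.996, -0.0], [-0.0, 0.0, -1.0]]
ft_force: [0.1, 0.8, -2.7]
grip_width: 0.0372
gripper_force: 60.9
```

```bash
python3 - <<'E'
from h import *
to([.5210,.2860,.0566],-5.4)
a=get_image('wrist');cv2.imwrite('pics/w14.png',a);labels(a,.078)
E
```

```text
pos [0.5216 0.2858 0.1041] yaw -5.4 turn 0.0 shift [-0.02 -0.    1.19] tilt [-0. -0.] F [ 0.1  0.8 -2.7]
```

Request:
drive_tool(offset=[[-0.04, 0, 0.3], [0, 0, 0.3], [0, 0, 0.15], [0, 0, 0.1], [0, 0, 0.05], [0, 0, 0.05], [0, 0, 0], [0, 0, 0], [0, 0, 0], [0, 0, 0]], turn=[[0, 0, 0], [0, 0, 0], [0, 0, 0], [0, 0, 0], [0, 0, 0], [0, 0, 0], [0, 0, 0], [0, 0, 0], [0, 0, 0], [0, 0, 0]], hand=[0.2, 0.2, 0.2, 0.2, 0.2, 0.2, 0.2, 0.2, 0.2, 0.2])

```text
time_s: 54.7
position: [0.5202, 0.2859, 0.0661]
tool_rot: [[0.996, -0.094, 0.0], [-0.094, -0.996, 0.0], [0.0, -0.0, -1.0]]
ft_force: [3.5, -0.2, -4.7]
grip_width: 0.0369
gripper_force: 60.9
```

Request:
drive_tool(offset=[[0, 0, 0.08], [0, 0, 0.07], [0, 0, 0.05], [0, 0, 0.02], [0, 0, 0], [0, 0, 0], [0, 0, 0], [0, 0, 0], [0, 0, 0], [0, 0, 0]], turn=[[0, 0, 0], [0, 0, 0], [0, 0, 0], [0, 0, 0], [0, 0, 0], [0, 0, 0], [0, 0, 0], [0, 0, 0], [0, 0, 0], [0, 0, 0]], hand=[0.2, 0.2, 0.2, 0.2, 0.2, 0.2, 0.2, 0.2, 0.2, 0.2])

```text
time_s: 55.95
position: [0.5203, 0.2859, 0.0574]
tool_rot: [[0.996, -0.094, 0.001], [-0.094, -0.996, 0.0], [0.001, -0.0, -1.0]]
ft_force: [5.1, -1.1, -2.3]
grip_width: 0.0365
gripper_force: 61.2
```

Request:
drive_tool(offset=[[0.02, 0, 0.02], [0, 0, 0], [0, 0, 0], [0, 0, 0], [0, 0, 0], [0, 0, 0], [0, 0, -0.3], [0, 0, -0.8], [0, 0, -1], [0, 0, -1]], turn=[[0, 0, 0], [0, 0, 0], [0, 0, 0], [0, 0, 0], [0, 0, 0], [0, 0, 0], [0, 0, 0], [0, 0, 0], [0, 0, 0], [0, 0, 0]], hand=[0.2, 0.2, 0.55, 0.55, 0.55, 0.55, 0.55, 0.55, 0.55, 0.55])

```text
time_s: 57.2
position: [0.5207, 0.2858, 0.1827]
tool_rot: [[0.996, -0.094, 0.001], [-0.094, -0.996, 0.0], [0.001, -0.0, -1.0]]
ft_force: [-0.4, 0.2, 0.2]
grip_width: 0.0468
gripper_force: 0.0
```

Request:
drive_tool(offset=[[0, 0, -0.8], [0, 0.5, 0], [-0.3, 0.6, 0], [-0.3, 0.6, 0], [0, 0.3, 0], [0, 0, 0], [0, 0, 0], [0, 0, 0], [0, 0, 0], [0, 0, 0]], turn=[[0, 0, 0], [0, 0, 0], [0, 0, 0], [0, 0, 0], [0, 0, 0], [0, 0, 0], [0, 0, 0], [0, 0, 0], [0, 0, 0], [0, 0, 0]], hand=[0.55, 0.75, 0.75, 0.75, 0.75, 0.75, 0.75, 0.75, 0.75, 0.75])

```text
time_s: 58.45
position: [0.4894, 0.2086, 0.2124]
tool_rot: [[0.996, -0.094, -0.0], [-0.094, -0.996, -0.0], [-0.0, 0.0, -1.0]]
ft_force: [0.1, -0.9, -0.4]
grip_width: 0.064
gripper_force: 0.0
```

```bash
python3 - <<'E'
from h import *
a=get_image('wrist');cv2.imwrite('pics/w15.png',a)
for z in(.075,.078,.081): print(z);labels(a,z)
to([.613,-.063,.2157],-19.7)
to([.613,-.063,.2157])
E
```

```text
0.075
label at [518.5 286.4] [30.1 50.5] ang 84.6 px [169.  155.5]
label at [527.6 367.3] [30.1 49.4] ang 84.6 px [ 82.3 153.9]
0.078
label at [519.1 285.5] [29.8 50. ] ang 84.6 px [169.  155.5]
label at [528.  365.5] [29.7 48.9] ang 84.6 px [ 82.3 153.9]
0.081
label at [519.6 284.6] [29.5 49.5] ang 84.6 px [169.  155.5]
label at [528.5 363.8] [29.4 48.4] ang 84.6 px [ 82.3 153.9]
pos [0.4894 0.2086 0.2125] yaw -5.39 turn 2.39 shift [ 5.2   5.35 -0.08] tilt [-0.  0.] F [-0.2  0.  -0.7]
pos [0.4894 0.2086 0.2125] yaw -5.39 turn 0.0 shift [ 3.71  6.47 -0.08] tilt [-0.  0.] F [-0.2  0.  -0.7]
```

Request:
drive_tool(offset=[[0.3, 0.5, 0], [0.6, 1, 0], [0.6, 1, 0], [0.6, 1, 0], [0.6, 1, 0], [0.6, 1, 0], [0.41, 0.7, 0], [0, 0.27, 0], [0, 0, 0], [0, 0, 0]], turn=[[0, 0, 0], [0, 0, 0], [0, 0, 0], [0, 0, 0], [0, 0, 0], [0, 0, 0], [0, 0, 0], [0, 0, 0], [0, 0, 0.7], [0, 0, 0.8]], hand=[0.75, 0.75, 0.75, 0.75, 0.75, 0.75, 0.75, 0.75, 0.75, 0.75])

```text
time_s: 59.75
position: [0.6123, -0.0625, 0.2126]
tool_rot: [[0.968, -0.251, -0.0], [-0.251, -0.968, 0.0], [-0.0, -0.0, -1.0]]
ft_force: [1.0, -0.1, -0.5]
grip_width: 0.0638
gripper_force: 0.0
```

Request:
drive_tool(offset=[[0, 0, 0], [0, 0, 0], [0, 0, 0], [0, 0, 0], [0, 0, 0], [0, 0, 0], [0, 0, 0], [0, 0, 0], [0, 0, 0], [0, 0, 0]], turn=[[0, 0, 0.89], [0, 0, 0], [0, 0, 0], [0, 0, 0], [0, 0, 0], [0, 0, 0], [0, 0, 0], [0, 0, 0], [0, 0, 0], [0, 0, 0]], hand=[0.75, 0.75, 0.75, 0.75, 0.75, 0.75, 0.75, 0.75, 0.75, 0.75])

```text
time_s: 61.0
position: [0.6128, -0.0632, 0.2125]
tool_rot: [[0.941, -0.338, -0.0], [-0.338, -0.941, 0.0], [-0.0, -0.0, -1.0]]
ft_force: [0.1, 0.4, -0.5]
grip_width: 0.0642
gripper_force: 0.0
```

```bash
python3 - <<'E'
from h import *
a=get_image("wrist");cv2.imwrite('pics/w16.png',a);labels(a,.046)
to([.6131,-.0629,.024],-19.7)
E
```

```text
label at [613.2 -62.8] [30.1 48.8] ang 70.3 px [254.5 170.5]
pos [ 0.6128 -0.0632  0.2125] yaw -19.74 turn -0.01 shift [ 0.   -0.01  4.71] tilt [-0. -0.] F [ 0.3 -0.5  0.5]
```

Request:
drive_tool(offset=[[0, -0.01, 0.6], [0, 0, 1], [0, 0, 1], [0, 0, 1], [0, 0, 0.7], [0, 0, 0.3], [0, 0, 0.11], [0, 0, 0], [0, 0, 0], [0, 0, 0]], turn=[[0, 0, 0], [0, 0, 0], [0, 0, 0], [0, 0, 0], [0, 0, 0], [0, 0, 0], [0, 0, 0], [0, 0, 0], [0, 0, 0], [0, 0, 0]], hand=[0.75, 0.75, 0.75, 0.75, 0.75, 0.75, 0.75, 0.75, 0.75, 0.75])

```text
time_s: 62.3
position: [0.6132, -0.0629, 0.0248]
tool_rot: [[0.941, -0.338, 0.001], [-0.338, -0.941, -0.0], [0.001, -0.0, -1.0]]
ft_force: [-0.1, 0.1, -0.6]
grip_width: 0.0641
gripper_force: 0.0
```

Request:
drive_tool(offset=[[0, 0, 0], [0, 0, 0], [0, 0, 0], [0, 0, 0], [0, 0, 0], [0, 0, 0], [0, 0, 0], [0, 0, 0], [0, 0, 0], [0, 0, 0]], turn=[[0, 0, 0], [0, 0, 0], [0, 0, 0], [0, 0, 0], [0, 0, 0], [0, 0, 0], [0, 0, 0], [0, 0, 0], [0, 0, 0], [0, 0, 0]], hand=[0.2, 0.2, 0.2, 0.2, 0.2, 0.2, 0.2, 0.2, 0.2, 0.2])

```text
time_s: 63.55
position: [0.6132, -0.0628, 0.0246]
tool_rot: [[0.941, -0.338, 0.001], [-0.338, -0.941, -0.0], [0.001, -0.0, -1.0]]
ft_force: [-0.2, 0.7, 5.3]
grip_width: 0.0371
gripper_force: 62.3
```

Request:
drive_tool(offset=[[0, 0, -0.3], [0, 0, -0.7], [0, 0, -1], [0, 0, -0.8], [0, 0, -0.3], [0, 0, 0], [0, 0, 0], [0, 0, 0], [0, 0, 0], [0, 0, 0]], turn=[[0, 0, 0], [0, 0, 0], [0, 0, 0], [0, 0, 0], [0, 0, 0], [0, 0, 0], [0, 0, -0.8], [0, 0, -0.8], [0, 0, -0.78], [0, 0, 0]], hand=[0.2, 0.2, 0.2, 0.2, 0.2, 0.2, 0.2, 0.2, 0.2, 0.2])

```text
time_s: 64.8
position: [0.6123, -0.0626, 0.1464]
tool_rot: [[0.995, -0.096, -0.003], [-0.096, -0.995, 0.001], [-0.003, -0.001, -1.0]]
ft_force: [-0.6, 0.1, -2.8]
grip_width: 0.0368
gripper_force: 61.5
```

```bash
python3 - <<'E'
from h import *
to([.5133,.2065,.056],-5.4)
E
```

```text
pos [ 0.6123 -0.0626  0.1464] yaw -5.5 turn -0.02 shift [-3.1  -6.47  2.26] tilt [-0.17  0.05] F [-0.6  0.1 -2.8]
```

Request:
drive_tool(offset=[[-0.3, -0.4, 0], [-0.5, -0.9, 0], [-0.5, -1, 0], [-0.5, -1, 0], [-0.5, -1, 0], [-0.5, -1, 0], [-0.3, -0.7, 0], [0, -0.47, 0], [0, 0, 0.3], [0, 0, 0.5]], turn=[[0, 0, -0.02], [0, 0, 0], [0, 0, 0], [0, 0, 0], [0, 0, 0], [0, 0, 0], [0, 0, 0], [0, 0, 0], [0, 0, 0], [0, 0, 0]], hand=[0.2, 0.2, 0.2, 0.2, 0.2, 0.2, 0.2, 0.2, 0.2, 0.2])

```text
time_s: 66.05
position: [0.514, 0.2059, 0.1154]
tool_rot: [[0.996, -0.094, 0.001], [-0.094, -0.996, -0.0], [0.001, 0.0, -1.0]]
ft_force: [0.1, 0.4, -3.3]
grip_width: 0.0366
gripper_force: 61.5
```

Request:
drive_tool(offset=[[0, 0, 0.3], [0, 0, 0], [0, 0, 0], [0, 0, 0], [0, 0, 0], [0, 0, 0], [0, 0, 0], [0, 0, 0], [0, 0, 0], [0, 0, 0]], turn=[[0, 0, 0], [0, 0, 0], [0, 0, 0], [0, 0, 0], [0, 0, 0], [0, 0, 0], [0, 0, 0], [0, 0, 0], [0, 0, 0], [0, 0, 0]], hand=[0.2, 0.2, 0.2, 0.2, 0.2, 0.2, 0.2, 0.2, 0.2, 0.2])

```text
time_s: 67.3
position: [0.5136, 0.2064, 0.1041]
tool_rot: [[0.996, -0.093, -0.0], [-0.093, -0.996, -0.0], [-0.0, 0.0, -1.0]]
ft_force: [0.6, 0.4, -2.7]
grip_width: 0.0371
gripper_force: 61.3
```

```bash
python3 - <<'E'
from h import *
to([.5133,.2065,.0566],-5.4)
E
```

```text
pos [0.5136 0.2064 0.1041] yaw -5.34 turn 0.01 shift [-0.01 -0.    1.19] tilt [-0. -0.] F [ 0.6  0.4 -2.7]
```

Request:
drive_tool(offset=[[-0.01, 0, 0.3], [0, 0, 0.3], [0, 0, 0.15], [0, 0, 0.1], [0, 0, 0.05], [0, 0, 0.05], [0, 0, 0], [0, 0, 0], [0, 0, 0], [0, 0, 0]], turn=[[0, 0, 0.01], [0, 0, 0], [0, 0, 0], [0, 0, 0], [0, 0, 0], [0, 0, 0], [0, 0, 0], [0, 0, 0], [0, 0, 0], [0, 0, 0]], hand=[0.2, 0.2, 0.2, 0.2, 0.2, 0.2, 0.2, 0.2, 0.2, 0.2])

```text
time_s: 68.55
position: [0.5132, 0.2065, 0.0662]
tool_rot: [[0.996, -0.094, 0.0], [-0.094, -0.996, 0.0], [0.0, -0.0, -1.0]]
ft_force: [0.1, -0.6, -2.6]
grip_width: 0.037
gripper_force: 61.4
```

Request:
drive_tool(offset=[[0, 0, 0.08], [0, 0, 0.07], [0, 0, 0.05], [0, 0, 0.02], [0, 0, 0], [0, 0, 0], [0, 0, 0], [0, 0, 0], [0, 0, 0], [0, 0, 0]], turn=[[0, 0, 0], [0, 0, 0], [0, 0, 0], [0, 0, 0], [0, 0, 0], [0, 0, 0], [0, 0, 0], [0, 0, 0], [0, 0, 0], [0, 0, 0]], hand=[0.2, 0.2, 0.2, 0.2, 0.2, 0.2, 0.2, 0.2, 0.2, 0.2])

```text
time_s: 69.8
position: [0.5132, 0.2065, 0.0573]
tool_rot: [[0.996, -0.094, -0.0], [-0.094, -0.996, -0.0], [-0.0, 0.0, -1.0]]
ft_force: [0.5, 0.5, -3.2]
grip_width: 0.0368
gripper_force: 61.4
```

Request:
drive_tool(offset=[[0, 0, 0.02], [0, 0, 0], [0, 0, 0], [0, 0, 0], [0, 0, 0], [0, 0, 0], [0, 0, -0.3], [0, 0, -0.8], [0, 0, -1], [0, 0, -1]], turn=[[0, 0, 0], [0, 0, 0], [0, 0, 0], [0, 0, 0], [0, 0, 0], [0, 0, 0], [0, 0, 0], [0, 0, 0], [0, 0, 0], [0, 0, 0]], hand=[0.2, 0.2, 0.55, 0.55, 0.55, 0.55, 0.55, 0.55, 0.55, 0.55])

```text
time_s: 71.05
position: [0.513, 0.2065, 0.1827]
tool_rot: [[0.996, -0.094, 0.001], [-0.094, -0.996, 0.0], [0.001, -0.0, -1.0]]
ft_force: [0.4, 0.2, -0.1]
grip_width: 0.0467
gripper_force: 0.0
```

Request:
drive_tool(offset=[[0, 0, -1], [-0.5, 0, -0.5], [-0.8, -0.4, -0.5], [-0.8, -0.4, 0], [-0.4, -0.2, 0], [0, 0, 0], [0, 0, 0], [0, 0, 0], [0, 0, 0], [0, 0, 0]], turn=[[0, 0, 0], [0, 0, 0], [0, 0, 0], [0, 0, 0], [0, 0, 0], [0, 0, 0], [0, 0, 0], [0, 0, 0], [0, 0, 0], [0, 0, 0]], hand=[0.55, 0.75, 0.75, 0.75, 0.75, 0.75, 0.75, 0.75, 0.75, 0.75])

```text
time_s: 72.3
position: [0.4176, 0.2556, 0.2604]
tool_rot: [[0.996, -0.094, -0.0], [-0.094, -0.996, -0.0], [-0.0, 0.0, -1.0]]
ft_force: [0.1, -0.6, 0.5]
grip_width: 0.0638
gripper_force: 0.0
```

```bash
python3 - <<'E'
from h import *
a=get_image('wrist');labels(a,.078);to([.52,.28,.1])
b=get_image('scene');s=get_image('side')
cv2.imwrite('pics/fin.png',np.hstack([cv2.resize(b[100:340,70:330],(400,369)),cv2.resize(s[110:384,130:420],(400,369))]))
cv2.imwrite('pics/fin.png',np.vstack([cv2.imread('pics/fin.png'),cv2.resize(a[:220],(800,231),interpolation=cv2.INTER_AREA)]))
E
```

```text
label at [519.3 285.5] [30.1 49.8] ang 84.6 px [215.4  71.5]
label at [513.2 205.6] [29.8 48.7] ang 84.6 px [295.5  70. ]
label at [527.8 365.5] [29.8 49.7] ang 84.6 px [135.2  70.5]
pos [0.4176 0.2556 0.2605] yaw -5.42 turn 0.0 shift [ 2.49 -0.85  4.01] tilt [-0.01 -0.  ] F [ 0.7 -0.9  0.1]
```

View pics/fin.png

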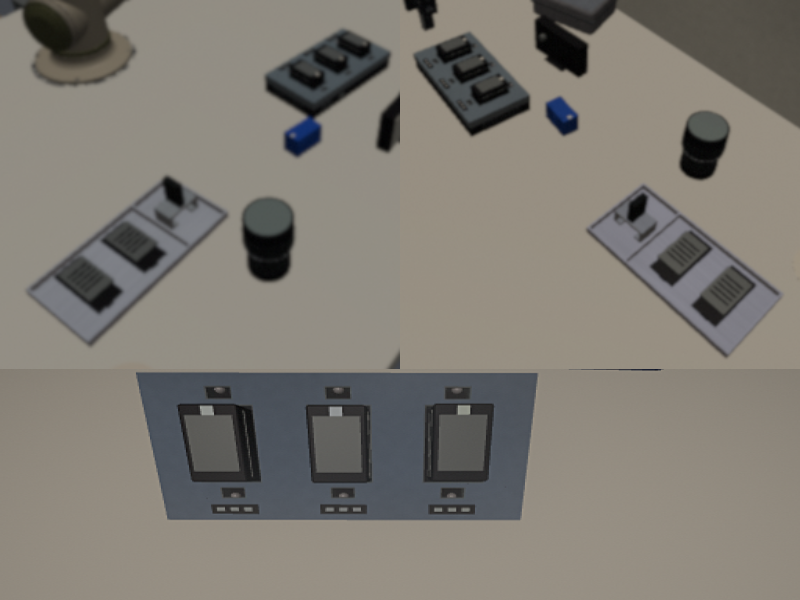

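The final view shows all three batteries seated and level in their bays. Both covers stand right way up in the wide part of the tray, the puller is upright in its compartment, and the lens and light panel stand undisturbed.

```bash
python3 -c "
from rig import env
print(env.close_job())"
```

```text
the job is handed in; nothing more can be done
None
```

I handed the job in at about 72 s: both clipped-on covers (bays 1 and 2; bay 3 was already open) are right way up in the tray, all three batteries are in their own bays, the puller is upright in its slot, and the lens and light panel were left alone; no verdict was returned.

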